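# Stack up a power module on the assembly jig

### The arm

A 6-joint arm with a two-finger parallel gripper is mounted at the origin on the work surface. World frame = base frame: x ahead of the robot, y to its left, z up, the work surface at z = 0. Lengths are in m, angles in rad, forces in N, time in s.
With the tool pointing down it reaches from about 0.375 to 0.9 m from the base axis. Payload 3.1 kg.
Tool frame: the origin (TCP) lies on the centre line of the jaws, within the pads' length; the fingertips stand 14 mm ahead of it and the grasp point (between the pads) lies 5 mm behind it; z points along the fingers, y is the line along which they close (so a half turn about z gives the same grasp; the last joint's range is limited). The gripper opens to 87 mm and grips with 3 to 60 N. Pads are 19 mm wide; open, the fingers measure 117 mm over their backs; the gripper's body (75 mm by 190 mm) begins 51 mm behind the grasp point.
Start: joints at [1.159, 0.527, 1.433, -0, 1.181, -0.178], TCP at [0.144, 0.608, 0.203] pointing down, gripper open.
Joint ranges: [-3.08, 3.08], [-0.75, 2.2], [0.22, 2.44], [-1.43, 4.57], [0, 2.65], [-2.85, 2.85]. Speed limits (rad/s): [2.79, 2.79, 3.14, 3.14, 3.14, 3.14].

### API

Orientations are given as a unit quaternion [x, y, z, w].
In Python, from rig import robot gives the robot as it stands.
- The arm moves only by the tool move_arm, never from a script. Its argument "commands" is a list of rows, each an object with "hand": the finger opening in cm, from 0 to 8.7; "travel": the shift along the tool's x, y, z in cm, a list of three; "twist": the turn, a rotation vector about the tool's x, y, z in degrees, a list of three. In form: [{"hand": hand, "travel": [dx, dy, dz], "twist": [wx, wy, wz]}, ...]. A call has 1 to 5 rows; each row shifts and turns the commanded pose from where the row before left it, along the tool's axes as they then stand; what a row does not reach is not made up. A row lasts 1/12 s, in which the tool goes at most 41.7 mm and 7.16 degrees, less where a joint would pass 70% of its speed; a pose out of reach is approached as far as the arm can. A call is refused whole if a number of a shift passes 4.17 or a number of a turn 7.16, either way. A call with a gripper value outside its range is refused whole. The fingers move at their own pace and stop on an object; "force" is the grip in N (left out, the last holds). Time passes only in rows, so rows that do not move let the fingers close. It gives the time, the measured TCP pose, the force, the opening and the grip force at its end, in the units of the state.
- robot.get_obs(): the state, without advancing time (a new reading comes with each control period).
- robot.camera(name): name is "scene" or "side" or "wrist"; returns a dict with "frame" (400x640x3 uint8, red, green, blue), "fov_y" (degrees; the focal length in pixels is half the picture's height over the tangent of half this angle, whatever the lens; pixels are square), "cx", "cy" (the principal point, pixels), "extrinsics" (4x4, takes a point from camera to world coordinates); the wrist camera has in their place "T_tool_cam" (4x4, takes a point from camera to tool coordinates, whose origin is the TCP and whose axes are the flange's). Camera axes: x right, y down, z forward; pixel columns grow to the right and rows downward; lengths in m; the calibration is good to about 2 mm. The wrist camera is an equidistant fisheye: a pixel r from the principal point sees the ray r / f radians off the axis. A picture is of the moment at which its call begins: read the wrist's pose just before it. There is no depth.
- robot.hand_in(): hands the job in; it is judged then, once.
The state is a dict: "time": time; "q": joint angles; "joint_velocities": joint speeds; "joint_torque": joint torques, N m; "position": TCP position; "tool_rot": TCP orientation; "ft_force": force on the tool from outside, world axes, zero at the start; "moment": the same for the moment, N m; "grip_width": finger opening in m; "grip_force": force on a finger pad.
Only numpy, scipy, OpenCV 4.12 (cv2) and the standard library are available. Lean on these libraries where they do the work, as an engineer would, in place of code of your own. Each camera call takes 0.05 s, during which the arm holds its last target. There are 200 camera calls.

### The job

Build up the power module on the steel assembly jig between its two end stops: first the black base tray, then the circuit board on the tray, then the open spacer frame on the board, and last the finned heat sink on top, each right way up, centred and squared up with the jig (long side running from stop to stop; either end may lead). Set each part down on the one below rather than dropping it, and leave the screw bin, the screwdriver and the wire spool where they are.

Things in the scene. Friction and masses are not known exactly. Their poses are not given: they have to be found in the camera images.
- jig: assembly jig, fixed: flat dark steel plate 122 x 80 x 12 mm (x, y, z). At each x end a bright steel stop, 44 mm wide (y), rises 10 mm above the plate; their inner faces are 110 mm apart (10 mm to spare at each end of a part 90 mm long). The y sides are open for the fingers. Origin: centre of the underside; z up; x runs from stop to stop.
- tray: base tray, loose, black plastic: shallow tray 90 x 50 x 16 mm (x, y, z), walls 8 mm thick, floor 6 mm thick with two small grey bosses. Lies open side up. Flat upright sides: grip across the 50 mm width (y). About 90 g. Origin: centre of the underside; x along the length, z up.
- board: circuit board, loose: green, 90 x 50 x 4 mm (x, y, z), lies components up. Four brass standoffs 9 mm thick near the corners (x 39, y 19 mm from centre), tops 20 mm above the underside, carry the next part. Mid long sides: grey terminal blocks 44 mm long, flush with the edge, tops at 16 mm: grip across these, 50 mm (y). About 110 g. Origin: centre of the underside; x lengthwise, z up.
- frame: spacer frame, loose, grey plastic: an open rectangular frame 90 x 50 x 16 mm (x, y, z), walls 12 mm wide, open right through in the middle; keep the face up that lies up. Grip across its 50 mm width (y). About 60 g. Origin: centre of the underside; x along the length, z up.
- heatsink: heat sink, loose, aluminium: flat base 90 x 50 x 8 mm (x, y, z) with seven upright fins running along x, 30 mm high in all; lies fins up. Grip across its 50 mm width (y), over the outer fins. About 180 g. Origin: centre of the underside; x along the length, z up.
- bin: bystander: black open parts bin holding screws, 120 x 90 x 50 mm, loose. Origin: centre of the underside. Leave alone.
- screwdriver: bystander: screwdriver lying on the bench on the far side, about 200 mm long, along its x axis, handle towards -x. Leave alone.
- spool: bystander: small upright spool of copper wire, 56 mm in diameter, 46 mm high, loose. Origin: centre of the underside. Leave alone.

How it is judged:
By the outcome, as a careful person would: the job done as asked, in the order asked, and still so for the second after the job is handed in, with the robot touching nothing.
It also fails if it takes over 104 s, if anything falls off the work surface, if the arm or the gripper's body presses on something with over 40 N, if the wrist force passes 120 N, or if a joint passes its speed limit or range.

## Working session

There is one attempt and no reset: what is moved stays moved. The work goes in short steps, Python scripts to look and compute and a tool call to move; the robot and the scene stay as the last step left them, time stands still between calls to the robot, and variables do not carry over. Pictures are saved under pics/ and viewed, at most 14 in all, crops included, and the job is handed in when it is done.

Besides the shell and the picture viewer there is one more tool, called after "Request:" as name(argument=value, ...) on one line, values as JSON. move_arm: Moves the arm, as the interface text tells. Its arguments: {"type":"object","properties":{"commands":{"type":"array"},"force":{"type":"number"}},"required":["commands"]}

```bash
mkdir -p pics; python3 - <<'E'
from rig import robot
import cv2
o=robot.get_obs();print({k:(v if not hasattr(v,'round') else v) for k,v in o.items()})
for n in ['scene','side']:
    c=robot.camera(n);cv2.imwrite(f'pics/{n}0.png',c['frame'][:,:,::-1]);print(n,c['fov_y'],c['cx'],c['cy'],c['extrinsics'])
E
```

```text
{'time': 0.0, 'q': array([ 1.15951426e+00,  5.28449177e-01,  1.43390210e+00, -1.25811732e-05,
        1.18135104e+00, -1.78539021e-01]), 'joint_velocities': array([-1.57798245e-03,  2.04441323e-05, -1.11124662e-03, -3.22550017e-04,
       -7.75438775e-04, -5.71779452e-04]), 'joint_torque': array([-1.16144103e-03, -4.40042210e+01, -1.76589704e+01,  6.31952821e-02,
        5.82905835e-02, -1.78745668e-04]), 'position': array([0.14384416, 0.60743945, 0.20158216]), 'tool_rot': array([ 1.16106600e-01,  9.93236198e-01, -1.01097912e-03, -3.01024129e-04]), 'ft_force': array([-0.33082272,  0.4194441 ,  0.22590771]), 'moment': array([-0.0053135 , -0.01808888,  0.03639023]), 'grip_force': 0.0, 'grip_width': 0.0869987906464209}
scene 51.258265455065214 314.9483350692074 200.28260210891656 [[-0.7891996   0.49728556 -0.36037629  0.94967731]
 [ 0.61394857  0.65337056 -0.44291542  0.42923337]
 [ 0.01520382 -0.57080118 -0.82094754  0.81896546]
 [ 0.          0.          0.          1.        ]]
side 57.180291708138896 327.8649990306245 200.31106325411676 [[-0.82835864 -0.41951022  0.37125887  0.27322997]
 [-0.56017622  0.62616549 -0.54232775  0.49027256]
 [-0.00495746 -0.65721226 -0.75368924  0.74482982]
 [ 0.          0.          0.          1.        ]]
```

View pics/scene0.png

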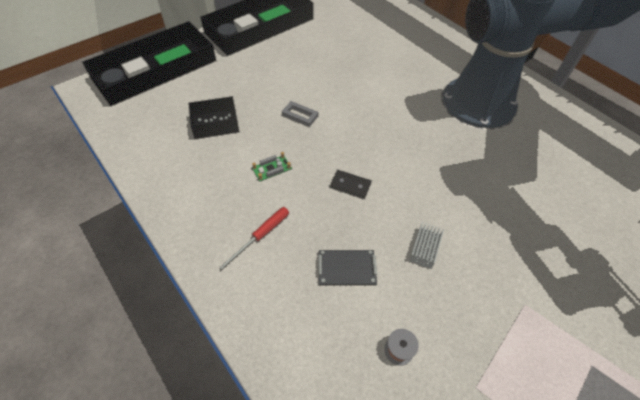

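View pics/side0.png

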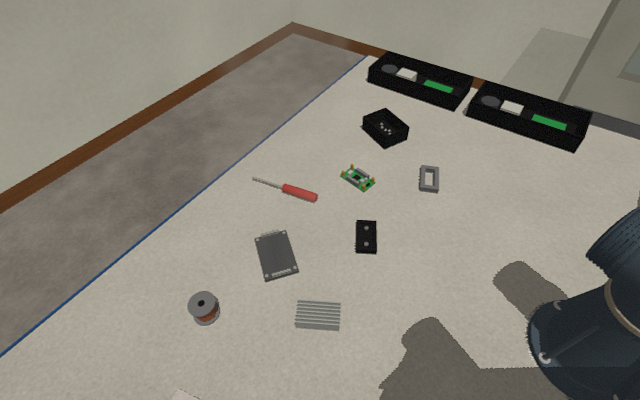

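```bash
cat > h.py <<'E'
import numpy as np,cv2
from scipy.spatial.transform import Rotation as R
def f_of(c): return 200/np.tan(np.radians(c['fov_y'])/2)
def tile(img,cx,cy,h,s):
    t=cv2.resize(img[cy-h:cy+h,cx-h:cx+h],None,fx=s/(2*h),fy=s/(2*h),interpolation=cv2.INTER_CUBIC)
    k=s/(2*h)
    for i in range(0,2*h,10):
        p=int(i*k); cv2.line(t,(p,0),(p,4),(0,0,255),1);cv2.line(t,(0,p),(4,p),(0,0,255),1)
    cv2.putText(t,f'{cx-h},{cy-h}',(6,14),0,.4,(0,0,255),1)
    return t
def ray(c,u,v,z):
    E=c['extrinsics'];d=E[:3,:3]@np.array([(u-c['cx'])/f_of(c),(v-c['cy'])/f_of(c),1]);o=E[:3,3]
    return o+d*(z-o[2])/d[2]
E
python3 - <<'E'
from rig import robot
from h import *
import pickle
a=robot.camera('scene');b=robot.camera('side');pickle.dump((a,b),open('cams.pkl','wb'))
S=[(347,268),(351,184),(271,166),(300,114),(425,246)];D=[(277,255),(366,237),(358,178),(429,179),(318,315)]
ts=[tile(a['frame'][:,:,::-1].copy(),*p,36,200) for p in S]+[tile(b['frame'][:,:,::-1].copy(),*p,36,200) for p in D]
ts+=[ts[0]*0]*2
cv2.imwrite('pics/t.png',np.vstack([np.hstack(ts[i:i+4]) for i in (0,4,8)]))
for n,p,q,z in zip('jig tray board frame sink'.split(),S,D,(.012,.016,.01,.016,.03)): print(n,ray(a,*p,z).round(3),ray(b,*q,z).round(3))
w=robot.camera('wrist');print(w['fov_y'],w['cx'],w['cy'],w['T_tool_cam'])
cv2.imwrite('pics/w0.png',w['frame'][:,:,::-1])
E
```

```text
jig [0.649 0.173 0.012] [0.638 0.17  0.012]
tray [0.498 0.011 0.016] [0.489 0.012 0.016]
board [ 0.618 -0.156  0.01 ] [ 0.611 -0.154  0.01 ]
frame [ 0.453 -0.256  0.016] [ 0.443 -0.255  0.016]
sink [0.488 0.242 0.03 ] [0.469 0.243 0.03 ]
65.70646984690485 320.39546198427155 203.97153632562245 [[-2.37423453e-05 -9.56162491e-01 -2.92836628e-01  8.08818625e-02]
 [ 9.99999999e-01 -1.11154882e-05 -4.47831014e-05  8.14943246e-04]
 [ 3.95648997e-05 -2.92836629e-01  9.56162490e-01 -1.82734996e-01]
 [ 0.00000000e+00  0.00000000e+00  0.00000000e+00  1.00000000e+00]]
```

View pics/t.png

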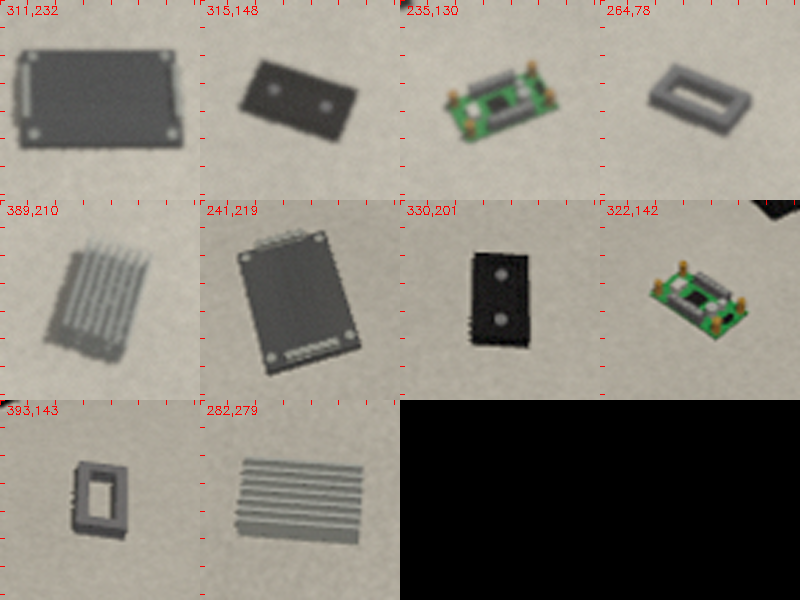

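View pics/w0.png

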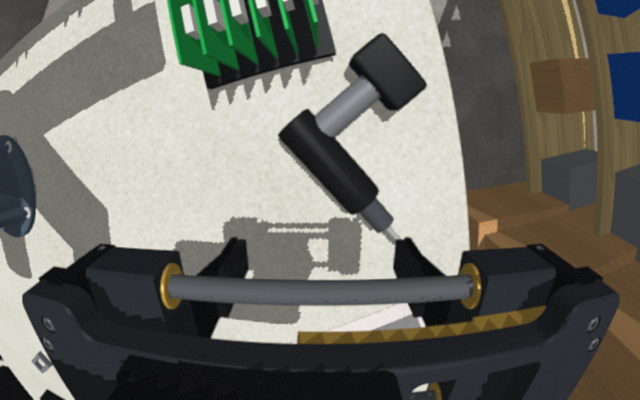

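The scene shows the jig at about (347,268), tray (351,184), board (271,166), frame (300,114) and heat sink (425,246). In the side view they sit at (277,255), (366,237), (358,178), (429,179) and (318,315). The wrist view shows a drill near the arm, and the fingers start at about row 240. Next I fit coarse poses from corners read off the tiles.

```bash
cat > fit.py <<'E'
from h import *
import pickle
from scipy.optimize import least_squares
a,b=pickle.load(open('cams.pkl','rb'))
k=72/200
def rect(pts): # 2D pts -> centre, long-side yaw, size
    (c,s,ang)=cv2.minAreaRect((np.array(pts)*1000).astype(np.float32))
    w,h=s
    if w<h: ang+=90;w,h=h,w
    return np.round(c,1),round((ang+90)%180-90,1),round(w,1),round(h,1)
D={'jig':(.012,(311,232),[(20,50),(175,50),(182,147),(20,148)],(241,219),[(39,54),(124,32),(160,147),(67,174)]),
'tray boss':(.008,(315,148),[(73,90),(126,106)],(330,201),[(101,74),(101,119)]),
'board':(.020,(235,130),[(132,66),(153,98),(52,95),(69,126)],(322,142),[(83,65),(57,83),(141,100),(116,120)]),
'frame':(.016,(264,78),[(72,65),(151,93),(128,126),(48,96)],(393,143),[(78,62),(128,65),(125,131),(74,126)]),
'sink':(.030,(389,210),[(90,42),(148,60),(122,145),(62,130)],(282,279),[(43,60),(163,66),(158,128),(37,122)])}
for n,(z,o1,p1,o2,p2) in D.items():
    for c,o,p in((a,o1,p1),(b,o2,p2)):
        g=[ray(c,o[0]+u*k,o[1]+v*k,z)[:2] for u,v in p]
        if len(g)==2: d=g[1]-g[0];print(n,(np.mean(g,0)*1000).round(1),np.degrees(np.arctan2(d[1],d[0])).round(1),np.linalg.norm(d).round(4))
        else: print(n,*rect(g))
E
python3 fit.py
```

```text
jig [647.7 171.5] -37.4 122.9 82.0
jig [640.5 171.1] -38.0 122.9 77.1
tray boss [492.9   4.8] 121.6 0.0489
tray boss [493.2   2.7] 120.1 0.0488
board [ 618. -151.] -11.2 79.4 42.6
board [ 614.2 -155.1] -8.5 77.7 38.1
frame [ 449.2 -262.1] -64.1 88.9 51.3
frame [ 445.  -262.9] -67.8 97.9 50.5
sink [481.1 240.9] 29.4 87.1 46.7
sink [471.4 238.8] 30.9 90.2 47.9
```

```bash
cat > go.py <<'E'
import sys
from rig import robot
from h import *
def pose():
    o=robot.get_obs();return o,np.array(o['position']),R.from_quat(o['tool_rot']).as_matrix()
def yaw(M): return np.degrees(np.arctan2(M[1,0],M[0,0]))
def goto(x,y,z,w):
    o,p,M=pose();d=M.T@(np.array([x,y,z])-p)*100
    tw=-((w-yaw(M)+180)%360-180);n=int(np.ceil(max(np.linalg.norm(d)/4.1,1)));m=int(np.ceil(max(abs(tw)/7.1,1)))
    tl=R.from_matrix(np.column_stack([[np.cos(np.radians(w)),np.sin(np.radians(w)),0],[np.sin(np.radians(w)),-np.cos(np.radians(w)),0],[0,0,-1]]))
    rv=np.degrees((R.from_matrix(M).inv()*tl).as_rotvec())
    print('t',round(o['time'],2),'p',p.round(4),'yaw',yaw(M).round(2),'q6',o['q'][5].round(2),'F',o['ft_force'].round(1),'w',round(o['grip_width'],4))
    print('total',d.round(2),'rows',n,'each',(d/n).round(3),'| twist',rv.round(2),'rows',m,'each',(rv/m).round(2))
if __name__=='__main__': goto(*map(float,sys.argv[1:]))
E
python3 go.py 0.645 0.171 0.2 142
```

```text
t 0.25 p [0.144  0.6078 0.2021] yaw 166.66 q6 -0.18 F [ 0.9  0.3 -0.4] w 0.0869
total [-58.83 -30.95   0.23] rows 17 each [-3.46  -1.82   0.013] | twist [-0.06  0.   24.66] rows 4 each [-0.01  0.    6.17]
```

Request:
move_arm(commands=[{"hand":8.7,"travel":[-3.46,-1.82,0],"twist":[0,0,0]},{"hand":8.7,"travel":[-3.46,-1.82,0],"twist":[0,0,0]},{"hand":8.7,"travel":[-3.46,-1.82,0],"twist":[0,0,0]},{"hand":8.7,"travel":[-3.46,-1.82,0],"twist":[0,0,0]},{"hand":8.7,"travel":[-3.46,-1.82,0],"twist":[0,0,0]}])

```text
time: 0.67
position: [0.2924, 0.4784, 0.2025]
tool_rot: [0.116, 0.993, -0.0, 0.0]
ft_force: [0.4, 0.4, 1.1]
grip_width: 0.0872
grip_force: 0.0
```

Request:
move_arm(commands=[{"hand":8.7,"travel":[-3.46,-1.82,0],"twist":[0,0,0]},{"hand":8.7,"travel":[-3.46,-1.82,0],"twist":[0,0,0]},{"hand":8.7,"travel":[-3.46,-1.82,0],"twist":[0,0,0]},{"hand":8.7,"travel":[-3.46,-1.82,0],"twist":[0,0,0]},{"hand":8.7,"travel":[-3.46,-1.82,0],"twist":[0,0,0]}])

```text
time: 1.08
position: [0.44, 0.3497, 0.2026]
tool_rot: [0.116, 0.993, 0.0, 0.0]
ft_force: [0.4, 0.9, -0.6]
grip_width: 0.087
grip_force: 0.0
```

Request:
move_arm(commands=[{"hand":8.7,"travel":[-3.46,-1.82,0],"twist":[0,0,0]},{"hand":8.7,"travel":[-3.46,-1.82,0],"twist":[0,0,0]},{"hand":8.7,"travel":[-3.46,-1.82,0],"twist":[0,0,0]},{"hand":8.7,"travel":[-3.46,-1.82,0],"twist":[0,0,0]},{"hand":8.7,"travel":[-3.46,-1.82,0],"twist":[0,0,0]}])

```text
time: 1.5
position: [0.5873, 0.2212, 0.2025]
tool_rot: [0.116, 0.993, 0.0, -0.0]
ft_force: [-0.2, 0.4, -0.2]
grip_width: 0.0867
grip_force: 0.0
```

Request:
move_arm(commands=[{"hand":8.7,"travel":[-3.46,-1.82,0],"twist":[0,0,0]},{"hand":8.7,"travel":[-3.46,-1.82,0],"twist":[0,0,6.2]},{"hand":8.7,"travel":[0,0,0],"twist":[0,0,6.2]},{"hand":8.7,"travel":[0,0,0],"twist":[0,0,6.2]},{"hand":8.7,"travel":[0,0,0],"twist":[0,0,6.2]}])

```text
time: 1.92
position: [0.6456, 0.1702, 0.2019]
tool_rot: [0.33, 0.944, -0.0, -0.0]
ft_force: [0.2, 0.0, -0.2]
grip_width: 0.0868
grip_force: 0.0
```

```bash
cat > look.py <<'E'
import sys,pickle
from go import *
def look(n,crop=None):
    o,p,M=pose();w=robot.camera('wrist');w['p']=p;w['M']=M;pickle.dump(w,open(f'{n}.pkl','wb'))
    im=w['frame'][:,:,::-1].copy()
    if crop:
        x0,y0,x1,y1=crop;k=min(800/(x1-x0),600/(y1-y0));im=cv2.resize(im[y0:y1,x0:x1],None,fx=k,fy=k,interpolation=cv2.INTER_CUBIC)
        for i in range(x0,x1,20): cv2.line(im,(int((i-x0)*k),0),(int((i-x0)*k),8),(0,0,255),1);cv2.putText(im,str(i),(int((i-x0)*k),20),0,.4,(0,0,255),1)
        for i in range(y0,y1,20): cv2.line(im,(0,int((i-y0)*k)),(8,int((i-y0)*k)),(0,0,255),1);cv2.putText(im,str(i),(10,int((i-y0)*k)+4),0,.4,(0,0,255),1)
    cv2.imwrite(f'pics/{n}.png',im)
def wray(w,u,v,z):
    f=f_of(w);dx,dy=u-w['cx'],v-w['cy'];r=np.hypot(dx,dy);t=r/f
    dc=np.array([np.sin(t)*dx/max(r,1e-9),np.sin(t)*dy/max(r,1e-9),np.cos(t)])
    T=w['T_tool_cam'];d=w['M']@T[:3,:3]@dc;o=w['p']+w['M']@T[:3,3]
    return o+d*(z-o[2])/d[2]
def wproj(w,X):
    T=w['T_tool_cam'];pt=w['M'].T@(np.array(X)-w['p']);pc=T[:3,:3].T@(pt-T[:3,3])
    th=np.arctan2(np.hypot(pc[0],pc[1]),pc[2]);ph=np.arctan2(pc[1],pc[0]);f=f_of(w)
    return np.array([w['cx']+f*th*np.cos(ph),w['cy']+f*th*np.sin(ph)])
E
python3 -c "
from look import *
look('j1');goto(.645,.171,.2,142)"
```

```text
t 1.97 p [0.6453 0.1707 0.202 ] yaw 141.29 q6 -0.8 F [-0.6  0.4  0.4] w 0.0872
total [0.04 0.01 0.2 ] rows 1 each [0.041 0.005 0.203] | twist [-0.02 -0.04 -0.71] rows 1 each [-0.02 -0.04 -0.71]
```

View pics/j1.png

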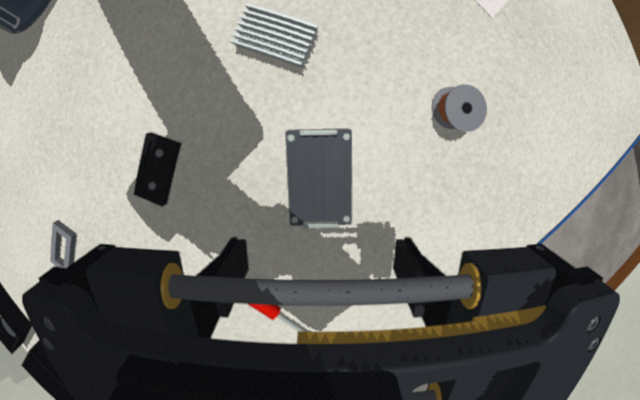

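The wrist view shows the jig plate with corners near (287,129), (352,128), (353,224) and (289,225). The tray is at (158,169), the frame at (63,243), the sink at (275,39) and the spool at (460,108).

```bash
cat > meas.py <<'E'
from look import *
from fit import rect
def seg(w,box,z,lo,hi):
    x0,y0,x1,y1=box;g=cv2.cvtColor(w['frame'],cv2.COLOR_RGB2GRAY)[y0:y1,x0:x1]
    m=((g>=lo)&(g<=hi)).astype(np.uint8);m=cv2.morphologyEx(m,cv2.MORPH_CLOSE,np.ones((5,5)))
    m=cv2.morphologyEx(m,cv2.MORPH_OPEN,np.ones((3,3)))
    c=max(cv2.findContours(m,0,cv2.CHAIN_APPROX_NONE)[0],key=cv2.contourArea)[:,0]+[x0,y0]
    pts=[wray(w,u+0.,v+0.,z)[:2] for u,v in c]
    return rect(pts),cv2.boundingRect(c)
E
sed -i 's/^for n,(z/if __name__=="__main__":\n  for n,(z/; ' fit.py; python3 - <<'E'
import re
s=open('fit.py').read();i=s.index('  for n,(z');h,t=s[:i],s[i:]
t='\n'.join([t.split('\n')[0]]+['  '+l for l in t.split('\n')[1:]]);open('fit.py','w').write(h+t)
E
python3 - <<'E'
from meas import *
w=pickle.load(open('j1.pkl','rb'))
g=cv2.cvtColor(w['frame'],cv2.COLOR_RGB2GRAY);print(g[178,270:370:4],g[169,120:200:4])
print('jig',seg(w,(270,110,370,240),.012,0,90))
print('tray',seg(w,(125,120,195,215),.016,0,45))
P=[wray(w,u,v,.012)[:2] for u,v in[(287,129),(352,128),(353,224),(289,225)]];print(rect(P))
print('tray boss',[wray(w,u,v,.008).round(4) for u,v in[(159,153),(152,185)]])
E
```

```text
[205 201 209 216 191  77  77  78  76  79  78  78  79  77  79  80  81  79
  80  78  80 221 211 217 212] [208 210 206 209 209  14  16  13  17  17  17  18  16  12 107 111 105 110
 109 112]
jig ((array([645.7, 168. ]), -37.6, 121.5, 78.4), (287, 130, 64, 97))
tray ((array([495.7,   8.8]), -60.0, 92.2, 54.3), (135, 134, 46, 71))
(array([645.3, 170.8]), -37.6, 122.3, 82.6)
tray boss [array([0.4817, 0.0247, 0.008 ]), array([ 0.5054, -0.0162,  0.008 ])]
```

```bash
python3 go.py .4935 .0045 .13 120
```

```text
t 1.97 p [0.6453 0.1707 0.202 ] yaw 141.29 q6 -0.8 F [-0.6  0.4  0.4] w 0.0872
total [  1.44 -22.46   7.21] rows 6 each [ 0.241 -3.743  1.202] | twist [-0.03 -0.04 21.29] rows 3 each [-0.01 -0.01  7.1 ]
```

Request:
move_arm(commands=[{"hand":8.7,"travel":[0.24,-3.74,1.2],"twist":[0,0,0]},{"hand":8.7,"travel":[0.24,-3.74,1.2],"twist":[0,0,0]},{"hand":8.7,"travel":[0.24,-3.74,1.2],"twist":[0,0,0]},{"hand":8.7,"travel":[0.24,-3.74,1.2],"twist":[0,0,0]},{"hand":8.7,"travel":[0.24,-3.74,1.2],"twist":[0,0,0]}])

```text
time: 2.38
position: [0.5189, 0.031, 0.1423]
tool_rot: [0.325, 0.946, -0.0, 0.0]
ft_force: [0.2, -0.7, -0.2]
grip_width: 0.0869
grip_force: 0.0
```

Request:
move_arm(commands=[{"hand":8.7,"travel":[0.24,-3.74,1.2],"twist":[0,0,0]},{"hand":8.7,"travel":[0,0,0],"twist":[0,0,7.1]},{"hand":8.7,"travel":[0,0,0],"twist":[0,0,7.1]},{"hand":8.7,"travel":[0,0,0],"twist":[0,0,7.1]},{"hand":8.7,"travel":[0,0,0],"twist":[0,0,0]}])

```text
time: 2.8
position: [0.4952, 0.0035, 0.1307]
tool_rot: [0.496, 0.868, 0.0, 0.0]
ft_force: [0.4, -1.2, -0.0]
grip_width: 0.0868
grip_force: 0.0
```

```bash
python3 - <<'E'
from meas import *
look('t1',(220,130,420,280))
w=pickle.load(open('t1.pkl','rb'));goto(.4935,.0045,.13,120)
print('tray',seg(w,(265,110,380,235),.016,0,45))
E
```

```text
t 2.85 p [0.4953 0.0037 0.1307] yaw 120.8 q6 -0.76 F [0.4 0.4 0.1] w 0.087
total [ 0.16 -0.11  0.07] rows 1 each [ 0.162 -0.11   0.069] | twist [0.01 0.02 0.8 ] rows 1 each [0.01 0.02 0.8 ]
tray ((array([493.8,   5.8]), -59.8, 90.3, 48.3), (296, 147, 50, 88))
```

View pics/t1.png

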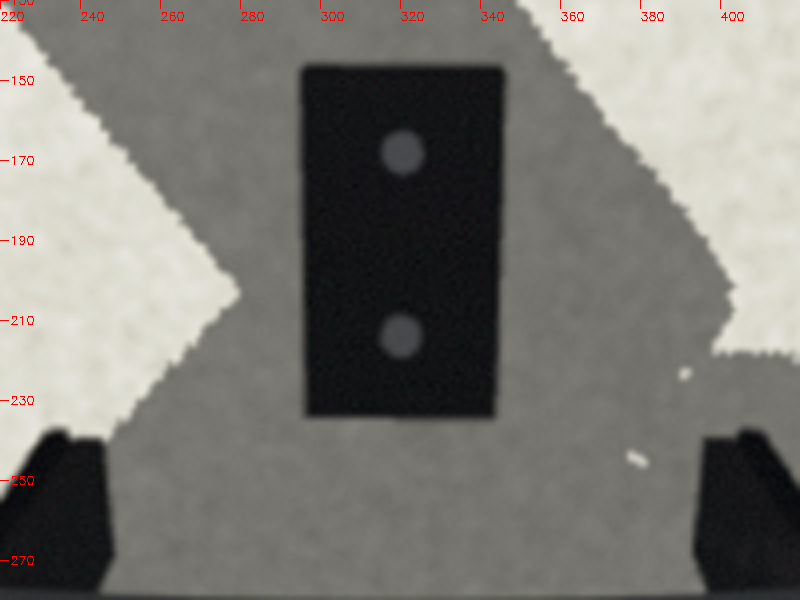

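The tray lies square below the tool: columns 295–346, rows 147–234, bosses at (320,168) and (320,214). I shift 2.5 mm along tool x, go down and grip.

Request:
move_arm(commands=[{"hand":8.7,"travel":[0.25,0,3.7],"twist":[0,0,0]},{"hand":8.7,"travel":[0,0,3.6],"twist":[0,0,0]},{"hand":8.7,"travel":[0,0,2.8],"twist":[0,0,0]},{"hand":8.7,"travel":[0,0,1.2],"twist":[0,0,0]},{"hand":8.7,"travel":[0,0,0],"twist":[0,0,0]}])

```text
time: 3.27
position: [0.492, 0.0066, 0.0149]
tool_rot: [0.494, 0.87, -0.001, -0.003]
ft_force: [1.3, -0.0, 0.3]
grip_width: 0.0869
grip_force: 0.0
```

Request:
move_arm(commands=[{"hand":4,"travel":[0,0,0],"twist":[0,0,0]},{"hand":4,"travel":[0,0,0],"twist":[0,0,0]},{"hand":4,"travel":[0,0,0],"twist":[0,0,0]},{"hand":4,"travel":[0,0,0],"twist":[0,0,0]},{"hand":4,"travel":[0,0,0],"twist":[0,0,0]}], force=20)

```text
time: 3.68
position: [0.4947, 0.0058, 0.0186]
tool_rot: [0.495, 0.869, 0.0, 0.001]
ft_force: [-0.0, -0.5, -0.2]
grip_width: 0.0615
grip_force: 0.0
```

Request:
move_arm(commands=[{"hand":4,"travel":[0,0,0],"twist":[0,0,0]},{"hand":4,"travel":[0,0,0],"twist":[0,0,0]}])

```text
time: 3.85
position: [0.4942, 0.0059, 0.018]
tool_rot: [0.496, 0.869, 0.0, 0.0]
ft_force: [0.0, -0.7, 1.3]
grip_width: 0.0484
grip_force: 0.0
```

Request:
move_arm(commands=[{"hand":4,"travel":[0,0,0],"twist":[0,0,0]},{"hand":4,"travel":[0,0,0],"twist":[0,0,0]},{"hand":4,"travel":[0,0,0],"twist":[0,0,0]}])

```text
time: 4.1
position: [0.4939, 0.0059, 0.0176]
tool_rot: [0.496, 0.868, -0.0, -0.0]
ft_force: [-0.3, -0.6, 0.4]
grip_width: 0.0405
grip_force: 0.0
```

```bash
python3 go.py .6455 .1695 .1 142.4
```

```text
t 4.1 p [0.4939 0.0059 0.0176] yaw 120.56 q6 -0.75 F [-0.3 -0.6  0.4] w 0.0405
total [ 6.38 21.37 -8.24] rows 6 each [ 1.063  3.562 -1.374] | twist [ -0.    -0.   -21.84] rows 4 each [-0.   -0.   -5.46]
```

The fingers closed to 40 mm without force, so I look.

```bash
python3 - <<'E'
from look import *
s=robot.camera('scene');d=robot.camera('side')
look('t2',(220,130,420,280))
w=cv2.imread('pics/t2.png')
t=[cv2.resize(c['frame'][y-50:y+50,x-65:x+65,::-1],(400,300),interpolation=cv2.INTER_CUBIC) for c,x,y in((s,351,170),(d,366,230))]
cv2.imwrite('pics/c2.png',np.vstack([np.hstack(t),np.hstack([cv2.resize(w,(400,300)),t[0]*0])]))
E
```

```text
(no output)
```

View pics/c2.png

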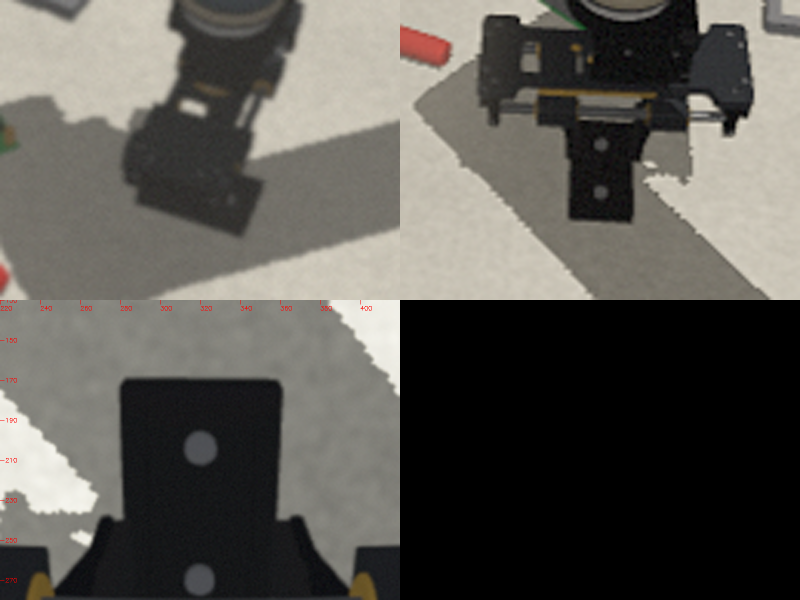

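```bash
python3 - <<'E'
from look import *
w=pickle.load(open('t2.pkl','rb'));i=w['frame'][190:300,240:400,::-1].astype(float)
i=np.clip((i/90)**.6*255,0,255).astype(np.uint8)
cv2.imwrite('pics/c3.png',cv2.resize(i,(800,550),interpolation=cv2.INTER_CUBIC))
for X in [(.0095,.02,.014),(-.0095,.02,.014),(.0095,.035,.014)]: print(wproj(w,w['p']+w['M']@np.array(X)))
E
```

```text
[349.27050007 220.40615004]
[348.38170725 245.87013358]
[371.08631136 220.30660269]
```

View pics/c3.png

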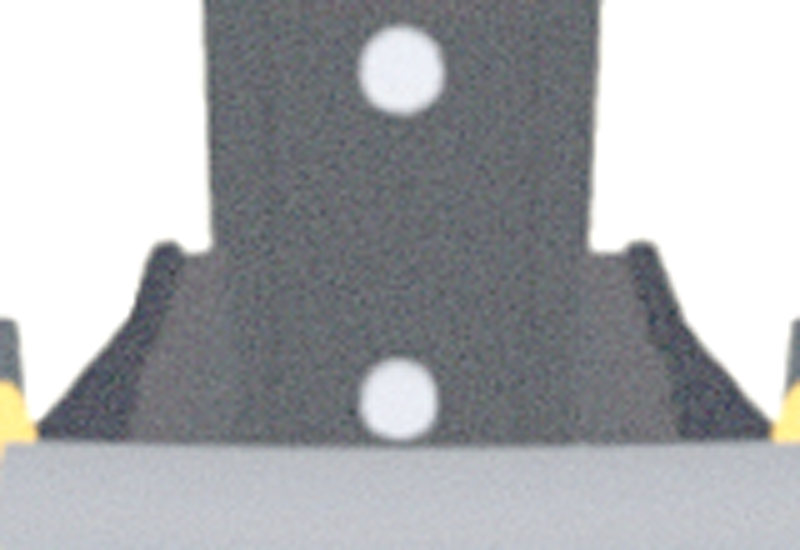

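The lighter pads lie over the tray's edges at about columns 284 and 356, so either they hold the tray or they are above it. I lift 3 cm and check whether the bosses stay at the same pixels.

Request:
move_arm(commands=[{"hand":4,"travel":[0,0,-1],"twist":[0,0,0]},{"hand":4,"travel":[0,0,-1],"twist":[0,0,0]},{"hand":4,"travel":[0,0,-1],"twist":[0,0,0]},{"hand":4,"travel":[0,0,0],"twist":[0,0,0]},{"hand":4,"travel":[0,0,0],"twist":[0,0,0]}])

```text
time: 4.67
position: [0.4948, 0.0058, 0.0488]
tool_rot: [0.496, 0.868, 0.0, 0.001]
ft_force: [0.2, -0.7, 0.7]
grip_width: 0.0398
grip_force: 0.0
```

```bash
python3 - <<'E'
from meas import *
look('t3')
w=pickle.load(open('t3.pkl','rb'))
g=cv2.cvtColor(w['frame'],cv2.COLOR_RGB2GRAY);m=((g>55)&(g<110)).astype(np.uint8)[140:285,300:345]
n,l,s,c=cv2.connectedComponentsWithStats(m);print([(x[4],(y+[300,140]).round(1)) for x,y in zip(s[1:],c[1:]) if 20<x[4]<400])
print(seg(w,(265,100,380,238),.016,0,45));print(robot.get_obs()['position'],robot.get_obs()['ft_force'])
r=np.array([[int(g[v,u]) for u in range(250,392,4)] for v in (150,200,230,245,260)]);print(r)
E
```

```text
[(np.int32(45), array([322., 160.])), (np.int32(157), array([318.8, 190.4])), (np.int32(141), array([318.5, 249.5])), (np.int32(60), array([324.6, 276.2])), (np.int32(71), array([324.7, 279.6]))]
((array([485.1,  20.9]), -60.1, 58.2, 48.6), (285, 161, 69, 77))
[0.49431421 0.00585888 0.04825089] [-0.55957595  0.07288827 -1.02988415]
[[129 130 129 128 125 128 129 132 131 134 135 132 132 132 129 124 129 126
  123 128 128 132 131 127 127 131 134 129 127 131 132 128 136 133 165 236]
 [232 233 129 123 130 127 129 132 132  26  23  20  22  22  23  21  23  19
   22  21  22  20  21  20  20  22 122 128 129 122 124 128 126 128 130 128]
 [189 185 228 230 220 225 224 210 130  58  23  20  22  21  20  24  23  20
   17  22  23  24  18  19  17  19 128 128 128 127 123 126 125 127 129 129]
 [129 131 131 131 122  18  18  26  23  24  24  20  22  23  19  19  61  77
   71  20  20  20  22  21  23  38 120  24  26  15  18  99 130 128 130 128]
 [128 128 101  14  16  22  25  22  23  21  20  23  19  24  21  23  18  22
   20  22  24  22  23  16  21  72 101  21  21  23  24  19  15  76 131 122]]
```

```bash
python3 - <<'E'
from meas import *
a,b=pickle.load(open('cams.pkl','rb'))
w=pickle.load(open('t2.pkl','rb'))
def pr(c,X):
    E=c['extrinsics'];p=E[:3,:3].T@(np.array(X)-E[:3,3]);f=f_of(c);return np.array([c['cx']+f*p[0]/p[2],c['cy']+f*p[1]/p[2]])
for d in(.014,-.019):
  for y in(-.035,-.02,.02,.035):
    X=w['p']+w['M']@np.array([.0095,y,d])
    ps=pr(b,X);pa=pr(a,X);print(d,y,'side tile',((ps-[301,180])*3.08+[400,0]).round(),'scene tile',((pa-[286,120])*3.08).round(),'wrist',wproj(w,X).round(1))
for n in('t1','t2','t3'):
    g=cv2.cvtColor(pickle.load(open(n+'.pkl','rb'))['frame'],cv2.COLOR_RGB2GRAY)
    for v in(238,240,242,246): print(n,v,''.join('#' if x<45 else '.' for x in g[v,220:420]))
s=robot.camera('scene');d=robot.camera('side')
cv2.imwrite('pics/c4.png',np.hstack([cv2.resize(c['frame'][y-50:y+50,x-50:x+50,::-1],(400,400),interpolation=cv2.INTER_CUBIC) for c,x,y in((s,351,170),(d,366,220))]))
E
```

```text
0.014 -0.035 side tile [642. 189.] scene tile [224. 171.] wrist [268.5 220.3]
0.014 -0.02 side tile [623. 188.] scene tile [218. 185.] wrist [290.3 220.4]
0.014 0.02 side tile [573. 185.] scene tile [202. 222.] wrist [349.3 220.4]
0.014 0.035 side tile [554. 185.] scene tile [196. 237.] wrist [371.1 220.3]
-0.019 -0.035 side tile [647. 164.] scene tile [228. 145.] wrist [259.7 239.6]
-0.019 -0.02 side tile [627. 163.] scene tile [222. 159.] wrist [285.1 239.9]
-0.019 0.02 side tile [575. 161.] scene tile [206. 197.] wrist [354.2 239.9]
-0.019 0.035 side tile [556. 160.] scene tile [200. 212.] wrist [379.7 239.6]
t1 238 .............###.........................................................................................................................................................................#####..........
t1 240 ...........#######..##...........................................................................................................................................................###############........
t1 242 .........#################...............................
[... 1315 characters left out ...]
#######.....................................................................
t3 240 ..................................................#######.........#################################################################..............######.................................................
t3 242 ..................................................#################################################################################......###############................................................
t3 246 ................................................#############################################............##########################......#################..............................................
```

View pics/c4.png

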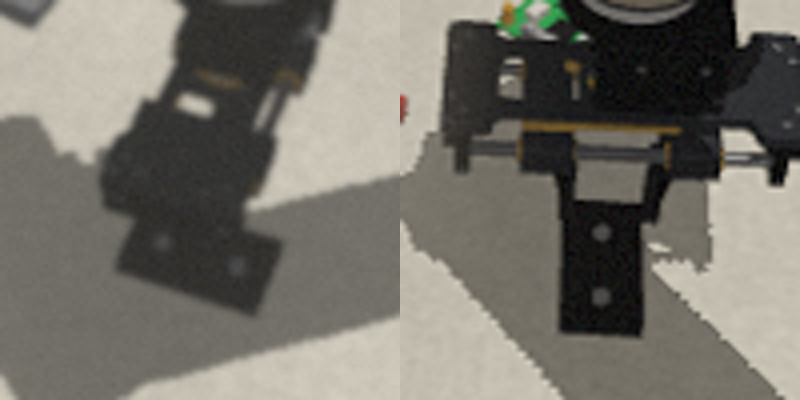

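Both cameras put the fingertips about 19 mm behind the reported TCP, where the text says 14 mm ahead of it. The tips were therefore above the tray. I calibrate by touch: open, go down over the tray, then feel for the bench slowly.

Request:
move_arm(commands=[{"hand":8.7,"travel":[0,0,0],"twist":[0,0,0]},{"hand":8.7,"travel":[0,0,0],"twist":[0,0,0]},{"hand":8.7,"travel":[0,0,0],"twist":[0,0,0]},{"hand":8.7,"travel":[0,0,0],"twist":[0,0,0]},{"hand":8.7,"travel":[0,0,0],"twist":[0,0,0]}])

```text
time: 5.23
position: [0.4938, 0.006, 0.0474]
tool_rot: [0.496, 0.868, -0.0, -0.0]
ft_force: [-0.0, 0.1, -0.5]
grip_width: 0.0657
grip_force: 0.0
```

Request:
move_arm(commands=[{"hand":8.7,"travel":[0,0,0],"twist":[0,0,0]},{"hand":8.7,"travel":[0,0,1.5],"twist":[0,0,0]},{"hand":8.7,"travel":[0,0,1.5],"twist":[0,0,0]},{"hand":8.7,"travel":[0,0,1.3],"twist":[0,0,0]},{"hand":8.7,"travel":[0,0,0],"twist":[0,0,0]}])

```text
time: 5.65
position: [0.4925, 0.0062, 0.0028]
tool_rot: [0.496, 0.868, -0.001, -0.002]
ft_force: [-0.5, -0.0, -0.3]
grip_width: 0.086
grip_force: 0.0
```

Request:
move_arm(commands=[{"hand":8.7,"travel":[0,0,0.3],"twist":[0,0,0]},{"hand":8.7,"travel":[0,0,0.3],"twist":[0,0,0]},{"hand":8.7,"travel":[0,0,0.3],"twist":[0,0,0]},{"hand":8.7,"travel":[0,0,0.1],"twist":[0,0,0]},{"hand":8.7,"travel":[0,0,0],"twist":[0,0,0]}])

```text
time: 6.07
position: [0.494, 0.0059, -0.0053]
tool_rot: [0.496, 0.868, 0.0, 0.0]
ft_force: [-0.5, -0.1, 1.1]
grip_width: 0.087
grip_force: 0.0
```

Request:
move_arm(commands=[{"hand":8.7,"travel":[0,0,0.2],"twist":[0,0,0]},{"hand":8.7,"travel":[0,0,0.2],"twist":[0,0,0]},{"hand":8.7,"travel":[0,0,0.1],"twist":[0,0,0]},{"hand":8.7,"travel":[0,0,0],"twist":[0,0,0]}])

```text
time: 6.4
position: [0.4938, 0.0059, -0.0106]
tool_rot: [0.496, 0.868, -0.0, -0.0]
ft_force: [-0.6, 0.3, 0.3]
grip_width: 0.087
grip_force: 0.0
```

Request:
move_arm(commands=[{"hand":8.7,"travel":[0,0,0.1],"twist":[0,0,0]},{"hand":8.7,"travel":[0,0,0.1],"twist":[0,0,0]},{"hand":8.7,"travel":[0,0,0],"twist":[0,0,0]}])

```text
time: 6.65
position: [0.4939, 0.0059, -0.0126]
tool_rot: [0.496, 0.868, -0.0, -0.0]
ft_force: [0.7, 0.4, -0.5]
grip_width: 0.0871
grip_force: 0.0
```

Request:
move_arm(commands=[{"hand":8.7,"travel":[0,0,0.1],"twist":[0,0,0]},{"hand":8.7,"travel":[0,0,0.1],"twist":[0,0,0]},{"hand":8.7,"travel":[0,0,0],"twist":[0,0,0]}])

```text
time: 6.9
position: [0.4938, 0.0059, -0.0146]
tool_rot: [0.496, 0.868, -0.0, -0.0]
ft_force: [0.4, -0.1, -0.2]
grip_width: 0.0873
grip_force: 0.0
```

Request:
move_arm(commands=[{"hand":8.7,"travel":[0,0,0.1],"twist":[0,0,0]},{"hand":8.7,"travel":[0,0,0.1],"twist":[0,0,0]},{"hand":8.7,"travel":[0,0,0],"twist":[0,0,0]}])

```text
time: 7.15
position: [0.4938, 0.0059, -0.0166]
tool_rot: [0.496, 0.868, -0.0, -0.0]
ft_force: [0.3, -0.1, 0.3]
grip_width: 0.0872
grip_force: 0.0
```

Request:
move_arm(commands=[{"hand":8.7,"travel":[0,0,0.1],"twist":[0,0,0]},{"hand":8.7,"travel":[0,0,0],"twist":[0,0,0]},{"hand":8.7,"travel":[0,0,0],"twist":[0,0,0]}])

```text
time: 7.4
position: [0.4939, 0.0059, -0.0175]
tool_rot: [0.496, 0.868, -0.0, -0.0]
ft_force: [-1.1, -0.6, 0.5]
grip_width: 0.0873
grip_force: 0.0
```

Request:
move_arm(commands=[{"hand":8.7,"travel":[0,0,0.1],"twist":[0,0,0]},{"hand":8.7,"travel":[0,0,0],"twist":[0,0,0]},{"hand":8.7,"travel":[0,0,0],"twist":[0,0,0]}])

```text
time: 7.65
position: [0.4939, 0.0059, -0.0185]
tool_rot: [0.496, 0.868, -0.0, -0.0]
ft_force: [-0.4, -0.2, 0.0]
grip_width: 0.0868
grip_force: 0.0
```

Request:
move_arm(commands=[{"hand":8.7,"travel":[0,0,0.1],"twist":[0,0,0]},{"hand":8.7,"travel":[0,0,0],"twist":[0,0,0]},{"hand":8.7,"travel":[0,0,0],"twist":[0,0,0]}])

```text
time: 7.9
position: [0.4939, 0.0059, -0.0195]
tool_rot: [0.496, 0.868, -0.0, -0.0]
ft_force: [-0.3, 0.2, 0.1]
grip_width: 0.087
grip_force: 0.0
```

Request:
move_arm(commands=[{"hand":8.7,"travel":[0,0,0.1],"twist":[0,0,0]},{"hand":8.7,"travel":[0,0,0],"twist":[0,0,0]},{"hand":8.7,"travel":[0,0,0],"twist":[0,0,0]}])

```text
time: 8.15
position: [0.494, 0.0059, -0.0196]
tool_rot: [0.496, 0.868, 0.0, 0.0]
ft_force: [-0.9, -0.5, 7.3]
grip_width: 0.087
grip_force: 4.0
```

```bash
python3 - <<'E'
from look import *
look('t4',(220,150,420,300))
w=pickle.load(open('t4.pkl','rb'))
im=cv2.imread('pics/t4.png').astype(float);im=np.clip((im/160)**.6*255,0,255).astype(np.uint8);cv2.imwrite('pics/t4.png',im)
E
```

```text
(no output)
```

View pics/t4.png

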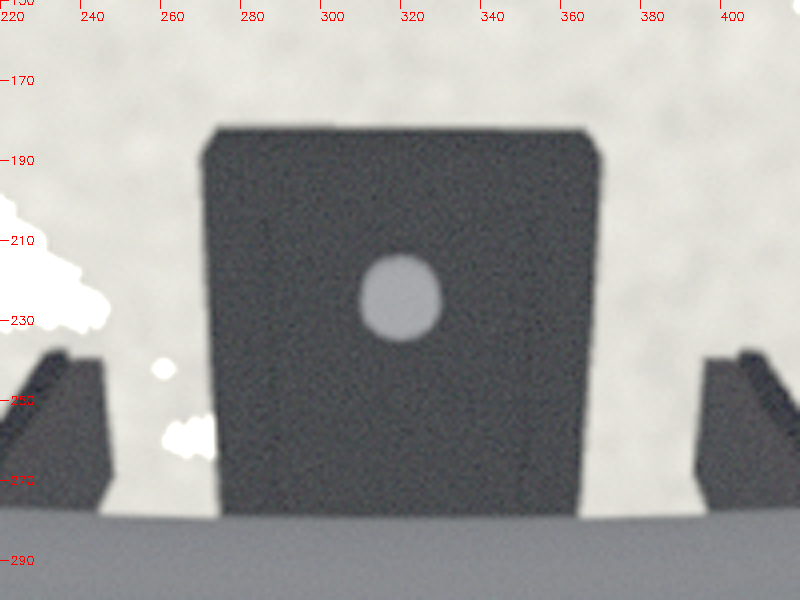

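Contact came at reported z = -19.5 mm, so the tips sit 19.5 mm above the reported TCP; I use this from here on. In the picture the pads straddle the tray, the boss is at (320,224) and the far edge at row 182. The tray centre is therefore 2 mm behind in x. I raise 3 mm, shift and grip.

Request:
move_arm(commands=[{"hand":8.7,"travel":[-0.2,0,-0.4],"twist":[0,0,0]},{"hand":5.5,"travel":[0,0,0],"twist":[0,0,0]},{"hand":4,"travel":[0,0,0],"twist":[0,0,0]},{"hand":4,"travel":[0,0,0],"twist":[0,0,0]},{"hand":4,"travel":[0,0,0],"twist":[0,0,0]}], force=20)

```text
time: 8.62
position: [0.4948, 0.0042, -0.0166]
tool_rot: [0.496, 0.868, -0.0, -0.0]
ft_force: [0.5, -0.1, 0.7]
grip_width: 0.0682
grip_force: 0.0
```

Request:
move_arm(commands=[{"hand":4,"travel":[0,0,0],"twist":[0,0,0]},{"hand":4,"travel":[0,0,0],"twist":[0,0,0]},{"hand":4,"travel":[0,0,0],"twist":[0,0,0]},{"hand":4,"travel":[0,0,0],"twist":[0,0,0]},{"hand":4,"travel":[0,0,0],"twist":[0,0,0]}])

```text
time: 9.03
position: [0.4948, 0.0042, -0.0166]
tool_rot: [0.496, 0.868, -0.0, -0.0]
ft_force: [0.4, 0.8, -0.2]
grip_width: 0.0498
grip_force: 20.0
```

```bash
cat > jig.py <<'E'
from meas import *
# jig from j1: edges of plate top z=.012 in tool frame of that shot
w=pickle.load(open('j1.pkl','rb'))
g=cv2.cvtColor(w['frame'],cv2.COLOR_RGB2GRAY).astype(float)
def edge(line): # subpixel crossing of 140
    i=np.where((line[:-1]-145)*(line[1:]-145)<0)[0];return i,[(k+(line[k]-145)/(line[k]-line[k+1])) for k in i]
L=[];Rr=[]
for v in range(140,216,4):
    e=edge(g[v,275:370])[1];L.append((275+e[0],v));Rr.append((275+e[-1],v))
T=[];B=[]
for u in range(296,348,4):
    col=g[110:240,u];e=edge(col)[1];T.append((u,110+e[0]))
def ln(P,z):
    q=np.array([wray(w,u,v,z)[:2] for u,v in P]);vx,vy,x,y=cv2.fitLine((q*1000).astype(np.float32),cv2.DIST_HUBER,0,.01,.01).ravel();return np.degrees(np.arctan2(vy,vx)),x,y
print('L',ln(L,.012),'R',ln(Rr,.012),'T',ln(T,.012))
print('stops? col320',g[120:140,320].astype(int),g[215:240,322].astype(int))
E
python3 jig.py; python3 go.py .6455 .1695 .06 142.4
```

```text
L (np.float32(14.282428), np.float32(627.8026), np.float32(155.229)) R (np.float32(-37.15904), np.float32(661.9942), np.float32(206.54053)) T (np.float32(59.589504), np.float32(601.2639), np.float32(206.48633))
stops? col320 [218 217 216 217 217 216 218 220 206 162 175 197 191 179 151  86  60  75
  82  80] [ 74  73  73  74  77  79  92 107 131 165 173 167 148 123 108 108 113 140
 179 200 183 146 119 111 110]
t 9.03 p [ 0.4948  0.0042 -0.0166] yaw 120.56 q6 -0.75 F [ 0.4  0.8 -0.2] w 0.0498
total [ 6.57 21.38 -7.66] rows 6 each [ 1.095  3.563 -1.277] | twist [-1.000e-02 -2.000e-02 -2.184e+01] rows 4 each [-0.   -0.   -5.46]
```

```bash
python3 - <<'E'
from meas import *
w=pickle.load(open('j1.pkl','rb'));g=cv2.cvtColor(w['frame'],cv2.COLOR_RGB2GRAY).astype(float)
M,p=w['M'],w['p']
def tl(P,z): return np.array([(M.T@(wray(w,u,v,z)-p))[:2]*1000 for u,v in P])
def sub(a,th,rev=False):
    i=np.where((a[:-1]-th)*(a[1:]-th)<0)[0];k=i[-1] if rev else i[0];return k+(a[k]-th)/(a[k]-a[k+1])
rows=range(142,204,3)
L=tl([(275+sub(g[v,275:320],100,True if 0 else False),v) for v in rows],.012)
Rr=tl([(320+sub(g[v,320:370],130),v) for v in rows],.012)
for n,q in(('L',L),('R',Rr)): k=np.polyfit(q[:,0],q[:,1],1);print(n,'y at 0',k[1].round(2),'slope deg',np.degrees(k[0]).round(2),'res',np.std(q[:,1]-np.polyval(k,q[:,0])).round(2))
cols=range(308,334,3)
T=tl([(u,128+sub(g[128:150,u],120,True)) for u in cols],.022);B=tl([(u,210+sub(g[210:226,u],120)) for u in cols],.012)
for n,q in(('T',T),('B',B)): k=np.polyfit(q[:,1],q[:,0],1);print(n,'x at 0',k[1].round(2),'slope',np.degrees(k[0]).round(2),q[:,0].round(1))
E
```

```text
Traceback (most recent call last):
IndexError: index 0 is out of bounds for axis 0 with size 0
```

Request:
move_arm(commands=[{"hand":4,"travel":[0,0,-2],"twist":[0,0,0]},{"hand":4,"travel":[0,0,-2.5],"twist":[0,0,0]},{"hand":4,"travel":[0,0,-2.5],"twist":[0,0,0]},{"hand":4,"travel":[0,2,-1],"twist":[0,0,0]},{"hand":4,"travel":[1,3.5,0],"twist":[0,0,0]}])

```text
time: 9.45
position: [0.5371, 0.0389, 0.066]
tool_rot: [0.497, 0.868, -0.0, 0.001]
ft_force: [0.7, 0.2, -1.3]
grip_width: 0.0497
grip_force: 20.0
```

Request:
move_arm(commands=[{"hand":4,"travel":[1.3,3.5,0],"twist":[0,0,0]},{"hand":4,"travel":[1.3,3.5,0],"twist":[0,0,0]},{"hand":4,"travel":[1.3,3.5,0],"twist":[0,0,0]},{"hand":4,"travel":[1.3,3.5,0],"twist":[0,0,-5]},{"hand":4,"travel":[0,0,0],"twist":[0,0,-5.5]}])

```text
time: 9.87
position: [0.6368, 0.1624, 0.0641]
tool_rot: [0.411, 0.912, 0.003, 0.003]
ft_force: [-0.0, 0.6, -0.9]
grip_width: 0.0498
grip_force: 20.0
```

Request:
move_arm(commands=[{"hand":4,"travel":[0,0,0],"twist":[0,0,-5.5]},{"hand":4,"travel":[0,0,0],"twist":[0,0,-5]},{"hand":4,"travel":[0,0,0],"twist":[0,0,0]},{"hand":4,"travel":[0,0,0],"twist":[0,0,0]}])

```text
time: 10.2
position: [0.6308, 0.1568, 0.0631]
tool_rot: [0.33, 0.944, -0.0, -0.0]
ft_force: [-0.8, -1.0, -0.8]
grip_width: 0.0499
grip_force: 20.0
```

```bash
python3 go.py .6455 .1695 .06 142.4
```

```text
t 10.2 p [0.6308 0.1568 0.0631] yaw 141.44 q6 -0.83 F [-0.8 -1.  -0.8] w 0.0499
total [-0.36  1.91  0.31] rows 1 each [-0.359  1.91   0.308] | twist [-0.04 -0.05 -0.96] rows 1 each [-0.04 -0.05 -0.96]
```

```bash
cat > jm.py <<'E'
from meas import *
def sub(a,th,rev=False):
    s=a<th;i=np.where(s[:-1]!=s[1:])[0]
    if len(i)==0: return np.nan
    k=i[-1] if rev else i[0];return k+(a[k]-th)/(a[k]-a[k+1])
if __name__=='__main__':
    w=pickle.load(open('j1.pkl','rb'));g=cv2.cvtColor(w['frame'],cv2.COLOR_RGB2GRAY).astype(float)
    M,p=w['M'],w['p']
    def tl(P,z): q=np.array([(M.T@(wray(w,u,v,z)-p))[:2]*1000 for u,v in P]);return q[~np.isnan(q[:,0])]
    rows=range(142,204,3)
    L=tl([(275+sub(g[v,275:320],100),v) for v in rows],.012)
    Rr=tl([(320+sub(g[v,320:370],130),v) for v in rows],.012)
    for n,q in(('L',L),('R',Rr)): k=np.polyfit(q[:,0],q[:,1],1);print(n,'y at 0',k[1].round(2),'slope deg',np.degrees(k[0]).round(2),'res',np.std(q[:,1]-np.polyval(k,q[:,0])).round(2))
    cols=range(308,334,3)
    T=tl([(u,128+sub(g[128:150,u],120,True)) for u in cols],.022);B=tl([(u,210+sub(g[210:226,u],120)) for u in cols],.012)
    for n,q in(('T',T),('B',B)): k=np.polyfit(q[:,1],q[:,0],1);print(n,'x at 0',k[1].round(2),'slope',np.degrees(k[0]).round(2),q[:,0].round(1))
E
python3 jm.py
```

```text
L y at 0 -39.46 slope deg -1.19 res 0.15
R y at 0 38.62 slope deg -1.28 res 0.09
T x at 0 54.79 slope 1.05 [54.6 54.6 54.7 54.7 54.8 54.7 54.8 54.9 55.3]
B x at 0 -58.16 slope 0.53 [-58.4 -58.4 -58.3 -58.  -57.9 -58.1 -58.2 -57.9 -58.2]
```

```bash
python3 go.py .6446 .1702 .01 142.5
```

```text
t 10.2 p [0.6308 0.1568 0.0631] yaw 141.44 q6 -0.83 F [-0.8 -1.  -0.8] w 0.0499
total [-0.25  1.91  5.31] rows 2 each [-0.124  0.956  2.654] | twist [-0.04 -0.05 -1.06] rows 1 each [-0.04 -0.05 -1.06]
```

Request:
move_arm(commands=[{"hand":4,"travel":[-0.25,1.91,0],"twist":[0,0,0]},{"hand":4,"travel":[0,0,1.5],"twist":[0,0,-1.06]},{"hand":4,"travel":[0,0,1.5],"twist":[0,0,0]},{"hand":4,"travel":[0,0,1.5],"twist":[0,0,0]},{"hand":4,"travel":[0,0,0.8],"twist":[0,0,0]}])

```text
time: 10.62
position: [0.6438, 0.1698, 0.0087]
tool_rot: [0.321, 0.947, -0.001, -0.001]
ft_force: [0.1, -0.6, -1.1]
grip_width: 0.0496
grip_force: 20.0
```

Request:
move_arm(commands=[{"hand":4,"travel":[0,0,0],"twist":[0,0,0]},{"hand":4,"travel":[0,0,0],"twist":[0,0,0]},{"hand":4,"travel":[0,0,0],"twist":[0,0,0]}])

```text
time: 10.87
position: [0.6459, 0.1701, 0.0113]
tool_rot: [0.321, 0.947, 0.0, 0.001]
ft_force: [0.6, -0.4, -1.2]
grip_width: 0.05
grip_force: 20.0
```

```bash
python3 - <<'E'
from look import *
look('p1',(220,130,420,280));goto(.6446,.1702,.01,142.5)
E
```

```text
t 10.92 p [0.6461 0.1701 0.0116] yaw 142.59 q6 -0.83 F [-0.4 -0.1 -0.4] w 0.0497
total [ 0.12 -0.08  0.16] rows 1 each [ 0.12  -0.083  0.161] | twist [0.08 0.08 0.09] rows 1 each [0.08 0.08 0.09]
```

View pics/p1.png

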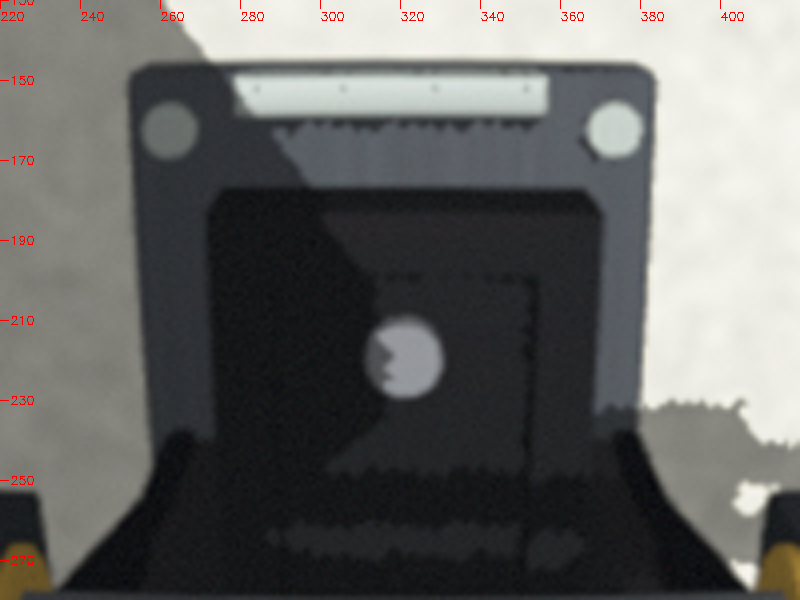

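The held tray sits 1.7 mm to +y of the jig (jig mid column 318.4, tray 321.2) and about 1 mm too far in x. The yaw looks parallel. I correct and lower.

Request:
move_arm(commands=[{"hand":4,"travel":[-0.12,-0.17,0.4],"twist":[0,0,0]},{"hand":4,"travel":[0,0,0.4],"twist":[0,0,0]},{"hand":4,"travel":[0,0,0.4],"twist":[0,0,0]},{"hand":4,"travel":[0,0,0.2],"twist":[0,0,0]},{"hand":4,"travel":[0,0,0],"twist":[0,0,0]}])

```text
time: 11.33
position: [0.6444, 0.168, -0.0042]
tool_rot: [0.32, 0.947, -0.0, -0.001]
ft_force: [0.2, 0.3, -1.0]
grip_width: 0.0499
grip_force: 20.0
```

Request:
move_arm(commands=[{"hand":4,"travel":[0,0,0],"twist":[0,0,0]},{"hand":4,"travel":[0,0,0],"twist":[0,0,0]}])

```text
time: 11.5
position: [0.6451, 0.1681, -0.0035]
tool_rot: [0.32, 0.947, 0.0, 0.0]
ft_force: [0.4, -0.3, -1.3]
grip_width: 0.0496
grip_force: 20.0
```

Request:
move_arm(commands=[{"hand":4,"travel":[0,0,0.1],"twist":[0,0,0]},{"hand":4,"travel":[0,0,0],"twist":[0,0,0]}])

```text
time: 11.67
position: [0.6451, 0.1681, -0.0044]
tool_rot: [0.32, 0.947, 0.0, 0.0]
ft_force: [0.3, -0.7, -1.0]
grip_width: 0.0495
grip_force: 20.0
```

Request:
move_arm(commands=[{"hand":4,"travel":[0,0,0.05],"twist":[0,0,0]},{"hand":4,"travel":[0,0,0],"twist":[0,0,0]}])

```text
time: 11.83
position: [0.6452, 0.1681, -0.0046]
tool_rot: [0.32, 0.947, 0.0, 0.0]
ft_force: [-1.7, -1.2, 2.0]
grip_width: 0.0498
grip_force: 20.0
```

Request:
move_arm(commands=[{"hand":6.5,"travel":[0,0,0],"twist":[0,0,0]},{"hand":7.5,"travel":[0,0,0],"twist":[0,0,0]},{"hand":8.5,"travel":[0,0,0],"twist":[0,0,0]},{"hand":8.7,"travel":[0,0,0],"twist":[0,0,0]},{"hand":8.7,"travel":[0,0,0],"twist":[0,0,0]}])

```text
time: 12.25
position: [0.6451, 0.168, -0.005]
tool_rot: [0.32, 0.947, -0.0, 0.0]
ft_force: [-0.3, -0.1, 0.3]
grip_width: 0.0755
grip_force: 0.0
```

Request:
move_arm(commands=[{"hand":8.7,"travel":[0,0,-1],"twist":[0,0,0]},{"hand":8.7,"travel":[0,0,-3],"twist":[0,0,0]},{"hand":8.7,"travel":[0,0,-3.5],"twist":[0,0,0]},{"hand":8.7,"travel":[0,0,-2.5],"twist":[0,0,0]},{"hand":8.7,"travel":[0,0,0],"twist":[0,0,0]}])

```text
time: 12.67
position: [0.6498, 0.1687, 0.1023]
tool_rot: [0.32, 0.947, 0.003, 0.006]
ft_force: [0.9, 0.9, 0.7]
grip_width: 0.0865
grip_force: 0.0
```

```bash
python3 - <<'E'
from look import *
look('p2',(260,130,380,220));goto(.616,-.153,.11,170)
E
```

```text
t 12.72 p [0.6481 0.1684 0.0997] yaw 142.63 q6 -0.83 F [-0.2 -0.1 -0.4] w 0.087
total [-16.96 -27.49  -1.09] rows 8 each [-2.121 -3.436 -0.136] | twist [  0.24   0.44 -27.37] rows 4 each [ 0.06  0.11 -6.84]
```

```bash
python3 - <<'E'
from jm import *
w=pickle.load(open('p2.pkl','rb'));g=cv2.GaussianBlur(cv2.cvtColor(w['frame'],cv2.COLOR_RGB2GRAY).astype(float),(0,0),.7)
for v in(165,180,195,205): print(v,g[v,270:372:2].astype(int))
print(g[120:235:2,325].astype(int))
E
```

```text
165 [120  86  49  71  85  87  87  85  65  40  38  38  36  31  36  39  39  39
  39  38  39  41  49  50  45  39  38  39  38  39  39  39  36  34  38  37
  37  41  73  90  88  87  88  88  91 147 224 230 226 226 227]
180 [209 185  96  85  84  86  86  86  74  39  35  36  35  33  35  36  36  37
  36  36  36  37  42  43  40  37  37  36  36  36  36  37  34  31  35  36
  35  43  77  88  87  86  86  87  93 164 225 228 229 226 226]
195 [225 212 122  84  82  84  84  83  74  41  35  35  34  31  32  34  36  36
  35  34  34  34  35  35  35  34  35  35  35  34  35  35  32  32  35  35
  34  47  81  88  85  85  85  86 102 190 232 231 229 226 226]
205 [224 213 130  84  82  83  85  84  76  45  35  34  34  31  31  34  35  34
  34  34  35  35  35  34  35  35  34  34  34  33  35  35  32  33  33  34
  34  52  83  86  84  85  85  86 113 213 232 233 233 231 229]
[231 231 231 231 212 164 210 203 165  78  76  90  90  76  37  36  41  40
  39  37  37  39  39  38  37  37  36  36  35  35  36  36  36  34  36  35
  35  36  34  34  35  35  34  35  34  34  34  34  34  33  34  33  32  33
  33  32  23  20]
```

Request:
move_arm(commands=[{"hand":8.7,"travel":[-2.12,-3.43,0],"twist":[0,0,0]},{"hand":8.7,"travel":[-2.12,-3.43,0],"twist":[0,0,0]},{"hand":8.7,"travel":[-2.12,-3.43,0],"twist":[0,0,0]},{"hand":8.7,"travel":[-2.12,-3.43,0],"twist":[0,0,0]},{"hand":8.7,"travel":[-2.12,-3.43,0],"twist":[0,0,0]}])

```text
time: 13.13
position: [0.6238, -0.0339, 0.0942]
tool_rot: [0.32, 0.947, -0.0, -0.001]
ft_force: [0.4, 0.0, -0.8]
grip_width: 0.0869
grip_force: 0.0
```

Request:
move_arm(commands=[{"hand":8.7,"travel":[-2.12,-3.43,0],"twist":[0,0,0]},{"hand":8.7,"travel":[-2.12,-3.43,0],"twist":[0,0,0]},{"hand":8.7,"travel":[-2.12,-3.43,0],"twist":[0,0,0]},{"hand":8.7,"travel":[0,0,0],"twist":[0,0,-6.8]},{"hand":8.7,"travel":[0,0,0],"twist":[0,0,-6.8]}])

```text
time: 13.55
position: [0.6122, -0.1561, 0.0941]
tool_rot: [0.206, 0.979, 0.0, -0.001]
ft_force: [0.1, -0.1, -0.5]
grip_width: 0.0866
grip_force: 0.0
```

Request:
move_arm(commands=[{"hand":8.7,"travel":[0,0,0],"twist":[0,0,-6.8]},{"hand":8.7,"travel":[0,0,0],"twist":[0,0,-6.8]},{"hand":8.7,"travel":[0,0,0],"twist":[0,0,0]},{"hand":8.7,"travel":[0,0,0],"twist":[0,0,0]},{"hand":8.7,"travel":[0,0,0],"twist":[0,0,0]}])

```text
time: 13.97
position: [0.6128, -0.1526, 0.0945]
tool_rot: [0.09, 0.996, 0.0, -0.001]
ft_force: [-0.4, -0.2, 0.1]
grip_width: 0.0869
grip_force: 0.0
```

```bash
python3 - <<'E'
from look import *
goto(.616,-.153,.11,170);look('b1',(220,110,420,260))
E
```

```text
t 13.97 p [ 0.6128 -0.1526  0.0945] yaw 169.69 q6 -1.81 F [-0.4 -0.2  0.1] w 0.0869
total [-0.31  0.02 -1.55] rows 1 each [-0.315  0.02  -1.547] | twist [ 0.02 -0.07 -0.31] rows 1 each [ 0.02 -0.07 -0.31]
```

View pics/b1.png

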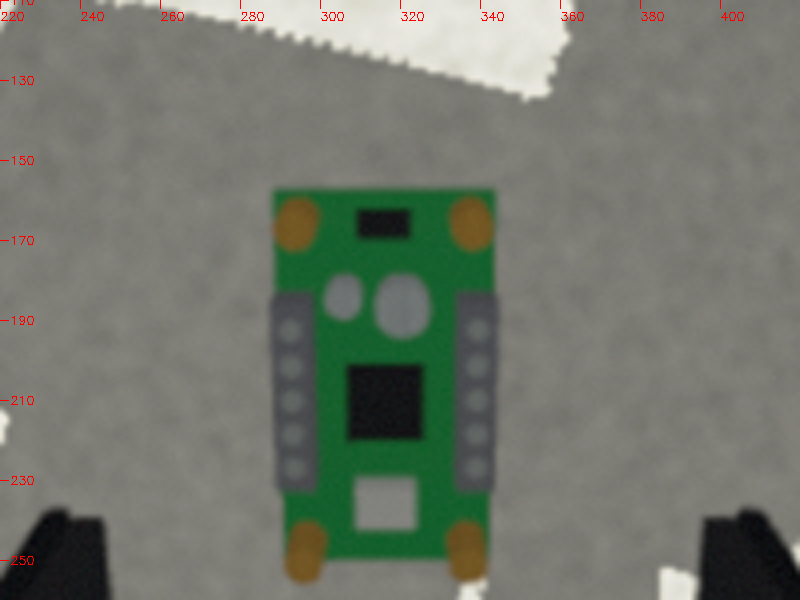

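The board is square to the tool, green edges at columns 289–344 and rows 157–249. Its centre is 4.2 mm behind in x and 3.5 mm to -y. I correct, go down and grip. The tray measured within 0.5 mm of centred on the jig.

Request:
move_arm(commands=[{"hand":8.7,"travel":[-0.42,-0.35,3],"twist":[0,0,0]},{"hand":8.7,"travel":[0,0,3],"twist":[0,0,0]},{"hand":8.7,"travel":[0,0,3],"twist":[0,0,0]},{"hand":8.7,"travel":[0,0,1.5],"twist":[0,0,0]},{"hand":8.7,"travel":[0,0,0],"twist":[0,0,0]}])

```text
time: 14.43
position: [0.6136, -0.1556, -0.014]
tool_rot: [0.089, 0.996, 0.001, -0.004]
ft_force: [-0.8, -1.0, 0.3]
grip_width: 0.0869
grip_force: 0.0
```

Request:
move_arm(commands=[{"hand":8.7,"travel":[0,0,0.3],"twist":[0,0,0]},{"hand":8.7,"travel":[0,0,0.25],"twist":[0,0,0]},{"hand":8.7,"travel":[0,0,0],"twist":[0,0,0]},{"hand":8.7,"travel":[0,0,0],"twist":[0,0,0]}])

```text
time: 14.77
position: [0.6178, -0.1575, -0.0141]
tool_rot: [0.089, 0.996, -0.0, 0.001]
ft_force: [-0.1, 0.0, -0.2]
grip_width: 0.087
grip_force: 0.0
```

```bash
python3 go.py .6126 -.15 -.0165 169.7
```

```text
t 14.77 p [ 0.6178 -0.1575 -0.0141] yaw 169.82 q6 -1.82 F [-0.1  0.  -0.2] w 0.087
total [0.64 0.64 0.24] rows 1 each [0.644 0.644 0.239] | twist [-0.03  0.14  0.12] rows 1 each [-0.03  0.14  0.12]
```

Request:
move_arm(commands=[{"hand":8.7,"travel":[0,0,0.2],"twist":[0,0,0]},{"hand":8.7,"travel":[0,0,0],"twist":[0,0,0]},{"hand":8.7,"travel":[0,0,0],"twist":[0,0,0]}])

```text
time: 15.02
position: [0.617, -0.1572, -0.017]
tool_rot: [0.089, 0.996, -0.0, 0.0]
ft_force: [0.4, 0.5, -0.6]
grip_width: 0.0869
grip_force: 0.0
```

Request:
move_arm(commands=[{"hand":4,"travel":[0,0,0],"twist":[0,0,0]},{"hand":4,"travel":[0,0,0],"twist":[0,0,0]},{"hand":4,"travel":[0,0,0],"twist":[0,0,0]},{"hand":4,"travel":[0,0,0],"twist":[0,0,0]},{"hand":4,"travel":[0,0,0],"twist":[0,0,0]}])

```text
time: 15.43
position: [0.6168, -0.1571, -0.0175]
tool_rot: [0.089, 0.996, 0.0, -0.0]
ft_force: [0.2, 0.1, 0.5]
grip_width: 0.0617
grip_force: 0.0
```

Request:
move_arm(commands=[{"hand":4,"travel":[0,0,0],"twist":[0,0,0]},{"hand":4,"travel":[0,0,0],"twist":[0,0,0]},{"hand":4,"travel":[0,0,0],"twist":[0,0,0]},{"hand":4,"travel":[0,0,0],"twist":[0,0,0]}])

```text
time: 15.77
position: [0.6168, -0.1571, -0.0175]
tool_rot: [0.089, 0.996, 0.0, -0.0]
ft_force: [-0.1, -0.2, -0.3]
grip_width: 0.0503
grip_force: 20.0
```

```bash
python3 go.py .646 .168 .09 142.5
```

```text
t 15.77 p [ 0.6168 -0.1571 -0.0175] yaw 169.82 q6 -1.82 F [-0.1 -0.2 -0.3] w 0.0503
total [  2.87  32.52 -10.75] rows 9 each [ 0.319  3.613 -1.194] | twist [-0.   -0.   27.32] rows 4 each [-0.   -0.    6.83]
```

Request:
move_arm(commands=[{"hand":4,"travel":[0,0,-2],"twist":[0,0,0]},{"hand":4,"travel":[0,0,-3.2],"twist":[0,0,0]},{"hand":4,"travel":[0,0,-3.5],"twist":[0,0,0]},{"hand":4,"travel":[0,1.7,-2],"twist":[0,0,0]},{"hand":4,"travel":[0.35,3.8,0],"twist":[0,0,0]}])

```text
time: 16.18
position: [0.628, -0.1078, 0.0952]
tool_rot: [0.091, 0.996, -0.003, 0.006]
ft_force: [1.7, -0.5, -0.8]
grip_width: 0.0499
grip_force: 20.0
```

Request:
move_arm(commands=[{"hand":4,"travel":[0.36,3.9,0],"twist":[0,0,0]},{"hand":4,"travel":[0.36,3.9,0],"twist":[0,0,0]},{"hand":4,"travel":[0.36,3.9,0],"twist":[0,0,0]},{"hand":4,"travel":[0.36,3.9,0],"twist":[0,0,0]},{"hand":4,"travel":[0.36,3.9,0],"twist":[0,0,0]}])

```text
time: 16.6
position: [0.6393, 0.0946, 0.0894]
tool_rot: [0.089, 0.996, -0.0, -0.0]
ft_force: [0.7, -0.6, -0.4]
grip_width: 0.0497
grip_force: 20.0
```

Request:
move_arm(commands=[{"hand":4,"travel":[0.36,3.9,0],"twist":[0,0,0]},{"hand":4,"travel":[0.36,3.6,0],"twist":[0,0,6.8]},{"hand":4,"travel":[0,0,0],"twist":[0,0,6.8]},{"hand":4,"travel":[0,0,0],"twist":[0,0,6.8]},{"hand":4,"travel":[0,0,0],"twist":[0,0,6.8]}])

```text
time: 17.02
position: [0.6453, 0.1692, 0.0891]
tool_rot: [0.322, 0.947, -0.0, -0.0]
ft_force: [-0.5, 0.3, -1.1]
grip_width: 0.0498
grip_force: 20.0
```

Request:
move_arm(commands=[{"hand":4,"travel":[0,0,0],"twist":[0,0,0]},{"hand":4,"travel":[0,0,0],"twist":[0,0,0]},{"hand":4,"travel":[0,0,0],"twist":[0,0,0]}])

```text
time: 17.27
position: [0.6458, 0.1676, 0.0894]
tool_rot: [0.319, 0.948, -0.0, -0.0]
ft_force: [0.1, 0.6, -0.9]
grip_width: 0.0499
grip_force: 20.0
```

```bash
python3 go.py .646 .168 .022 142.5
```

```text
t 17.27 p [0.6458 0.1676 0.0894] yaw 142.75 q6 -0.83 F [ 0.1  0.6 -0.9] w 0.0499
total [0.01 0.05 6.74] rows 2 each [3.000e-03 2.300e-02 3.369e+00] | twist [-0.02 -0.02  0.25] rows 1 each [-0.02 -0.02  0.25]
```

Request:
move_arm(commands=[{"hand":4,"travel":[0,0.03,2],"twist":[0,0,0.2]},{"hand":4,"travel":[0,0,2],"twist":[0,0,0]},{"hand":4,"travel":[0,0,2],"twist":[0,0,0]},{"hand":4,"travel":[0,0,0.7],"twist":[0,0,0]},{"hand":4,"travel":[0,0,0],"twist":[0,0,0]}])

```text
time: 17.68
position: [0.6443, 0.1675, 0.0202]
tool_rot: [0.322, 0.947, -0.001, -0.002]
ft_force: [-0.2, 0.3, -1.4]
grip_width: 0.0499
grip_force: 20.0
```

Request:
move_arm(commands=[{"hand":4,"travel":[0,0,0],"twist":[0,0,0]},{"hand":4,"travel":[0,0,0],"twist":[0,0,0]},{"hand":4,"travel":[0,0,0],"twist":[0,0,0]}])

```text
time: 17.93
position: [0.6474, 0.1681, 0.0241]
tool_rot: [0.322, 0.947, 0.001, 0.001]
ft_force: [0.4, 0.1, -0.3]
grip_width: 0.05
grip_force: 20.0
```

```bash
python3 - <<'E'
from jm import *
goto(.6456,.168,.0105,142.5);look('p3');w=pickle.load(open('p3.pkl','rb'));f=w['frame'].astype(int)
g=cv2.GaussianBlur(cv2.cvtColor(w['frame'],cv2.COLOR_RGB2GRAY).astype(float),(0,0),.7)
G=f[:,:,1]-f[:,:,0]
for v in(185,192,200):
    i=np.where(G[v]>35)[0];print(v,'green',i.min(),i.max(),'mid',(i.min()+i.max())/2,'jig L',240+sub(g[v,240:275],100),'R',360+sub(g[v,360:400],150),g[v,244:272:3].astype(int),g[v,368:396:3].astype(int))
for u in (300,320,340): print(u,'green top',np.where(G[140:,u]>35)[0][0]+140,g[135:185:2,u].astype(int))
E
```

```text
t 17.93 p [0.6474 0.1681 0.0241] yaw 142.43 q6 -0.83 F [ 0.4  0.1 -0.3] w 0.05
total [ 0.14 -0.12  1.36] rows 1 each [ 0.139 -0.122  1.359] | twist [ 0.11  0.12 -0.07] rows 1 each [ 0.11  0.12 -0.07]
185 green 274 367 mid 320.5 jig L 257.5857046155918 R 378.77964613157843 [128 128 126 126 123  62  47  46  47  47] [ 95  90  90  91 212 231 230 229 230 232]
192 green 294 347 mid 320.5 jig L 257.9608487535203 R 365.445018245971 [119 122 124 126 126  73  47  46  47  46] [ 95  89  90  95 218 232 233 236 237 237]
200 green 291 349 mid 320.0 jig L 258.2371433282686 R 367.27272672582956 [122 122 124 125 123  82  45  45  46  50] [129  88  89 106 230 235 233 229 229 233]
300 green top 177 [230 228 166 130 196 214 206 194 137  74  84  90  89  90  83  40  24  32
  38  38  38  64 107 127 114]
320 green top 177 [234 229 162 137 203 213 205 191 129  70  87  89  89  90  82  39  24  32
  39  38  39  65 108 130 132]
340 green top 177 [236 226 143 133 203 213 204 189 130  73  86  91  92  91  85  40  22  32
  37  37  38  64 107 130 132]
```

Request:
move_arm(commands=[{"hand":4,"travel":[0,0,0],"twist":[0,0,0]},{"hand":4,"travel":[0,0,0],"twist":[0,0,0]},{"hand":4,"travel":[0,0,0],"twist":[0,0,0]}])

```text
time: 18.23
position: [0.6463, 0.1681, 0.023]
tool_rot: [0.322, 0.947, 0.0, 0.0]
ft_force: [0.6, 0.5, -1.4]
grip_width: 0.0497
grip_force: 20.0
```

```bash
python3 go.py .6456 .168 .0105 142.5
```

```text
t 18.23 p [0.6463 0.1681 0.023 ] yaw 142.43 q6 -0.83 F [ 0.6  0.5 -1.4] w 0.0497
total [ 0.05 -0.06  1.25] rows 1 each [ 0.053 -0.055  1.253] | twist [ 0.03  0.03 -0.07] rows 1 each [ 0.03  0.03 -0.07]
```

Request:
move_arm(commands=[{"hand":4,"travel":[0,-0.03,0.3],"twist":[0,0,0]},{"hand":4,"travel":[0,0,0.3],"twist":[0,0,0]},{"hand":4,"travel":[0,0,0.3],"twist":[0,0,0]},{"hand":4,"travel":[0,0,0.1],"twist":[0,0,0]},{"hand":4,"travel":[0,0,0],"twist":[0,0,0]}])

```text
time: 18.65
position: [0.6454, 0.1678, 0.0118]
tool_rot: [0.322, 0.947, -0.0, -0.001]
ft_force: [-0.3, -0.3, -1.2]
grip_width: 0.0496
grip_force: 20.0
```

Request:
move_arm(commands=[{"hand":4,"travel":[0,0,0],"twist":[0,0,0]},{"hand":4,"travel":[0,0,0],"twist":[0,0,0]},{"hand":4,"travel":[0,0,0],"twist":[0,0,0]}])

```text
time: 18.9
position: [0.6461, 0.1679, 0.0127]
tool_rot: [0.322, 0.947, 0.0, 0.0]
ft_force: [-0.5, -0.1, -1.5]
grip_width: 0.0499
grip_force: 20.0
```

Request:
move_arm(commands=[{"hand":4,"travel":[0,0,0.1],"twist":[0,0,0]},{"hand":4,"travel":[0,0,0],"twist":[0,0,0]}])

```text
time: 19.07
position: [0.646, 0.1679, 0.0115]
tool_rot: [0.322, 0.947, 0.0, 0.0]
ft_force: [0.1, 0.0, -0.2]
grip_width: 0.0498
grip_force: 20.0
```

Request:
move_arm(commands=[{"hand":4,"travel":[0,0,0.08],"twist":[0,0,0]},{"hand":4,"travel":[0,0,0],"twist":[0,0,0]}])

```text
time: 19.23
position: [0.6459, 0.1678, 0.0106]
tool_rot: [0.322, 0.947, -0.0, -0.0]
ft_force: [0.1, 0.6, -0.5]
grip_width: 0.05
grip_force: 20.0
```

Request:
move_arm(commands=[{"hand":4,"travel":[0,0,0.05],"twist":[0,0,0]},{"hand":4,"travel":[0,0,0],"twist":[0,0,0]}])

```text
time: 19.4
position: [0.646, 0.1678, 0.0105]
tool_rot: [0.322, 0.947, -0.0, 0.0]
ft_force: [-0.5, -0.1, 1.0]
grip_width: 0.0497
grip_force: 20.0
```

Request:
move_arm(commands=[{"hand":6.5,"travel":[0,0,0.02],"twist":[0,0,0]},{"hand":7.5,"travel":[0,0,0],"twist":[0,0,0]},{"hand":8.5,"travel":[0,0,0],"twist":[0,0,0]},{"hand":8.7,"travel":[0,0,0],"twist":[0,0,0]},{"hand":8.7,"travel":[0,0,0],"twist":[0,0,0]}])

```text
time: 19.82
position: [0.646, 0.1678, 0.01]
tool_rot: [0.322, 0.947, 0.0, 0.0]
ft_force: [0.3, -0.1, 0.3]
grip_width: 0.0754
grip_force: 0.0
```

Request:
move_arm(commands=[{"hand":8.7,"travel":[0,0,-1],"twist":[0,0,0]},{"hand":8.7,"travel":[0,0,-3],"twist":[0,0,0]},{"hand":8.7,"travel":[0,0,-3],"twist":[0,0,0]},{"hand":8.7,"travel":[0,0,-1.5],"twist":[0,0,0]},{"hand":8.7,"travel":[0,0,0],"twist":[0,0,0]}])

```text
time: 20.23
position: [0.6495, 0.1683, 0.1005]
tool_rot: [0.322, 0.947, 0.002, 0.004]
ft_force: [0.3, -0.3, -0.2]
grip_width: 0.0868
grip_force: 0.0
```

```bash
cat > stackchk.py <<'E'
from jm import *
import sys
n=sys.argv[1];look(n,(250,110,390,215));w=pickle.load(open(n+'.pkl','rb'));f=w['frame'].astype(int)
g=cv2.GaussianBlur(cv2.cvtColor(w['frame'],cv2.COLOR_RGB2GRAY).astype(float),(0,0),.7);G=f[:,:,1]-f[:,:,0]
for v in(150,165,180,200):
    i=np.where(G[v]>30)[0];i=i if len(i) else np.array([0]);print(v,'green',i.min(),i.max(),'mid',(i.min()+i.max())/2,g[v,256:380:2].astype(int))
E
python3 stackchk.py p4; python3 go.py .447 -.2625 .1 115
```

```text
150 green 0 0 mid 0.0 [114 114 118 119 116 115 115 112  72  44  51  77  83  84  83  72  48  43
  44  46  45  46  47  48  48  49  50  47  45  48  49  48  49  50  49  47
  47  47  49  49  48  49  48  46  48  66  86  86  84  84  84  85  93 169
 226 225 223 220 220 222 227 228]
165 green 298 335 mid 316.5 [117 115 117 117 117 116 117 116  93  46  45  65  82  82  84 113 152 160
 162 160 142 101 115 124 123 123 111  69  58  58  79  78  75  68 105 123
 123 123 124 117 119 151 161 162 159 147 102  83  83  82  84  84 102 203
 223 220 218 219 221 222 224 226]
180 green 287 337 mid 312.0 [114 114 115 115 113 114 130 168 173  96  81  79  81  81  81  89  99 101
 101 100 102 119 147 191 206 205 202 163 128 129 164 197 206 204 206 198
 155 125 122 121 109  96  96  96  96  95  87  83  82  82  82  82 100 192
 220 221 220 218 221 224 222 219]
200 green 298 639 mid 468.5 [214 209 209 208 210 211 212 213 206 137  81  79  79  80  83 114 153 177
 179 160 124 105 119 119 119  90  52  48  49  49  48  49  49  48  48  52
  98 119 120 116 109 136 166 180 174 144 105  81  80  80  81  82 145 221
 223 223 220 219 219 220 219 218]
t 20.28 p [0.6479 0.1681 0.0981] yaw 142.43 q6 -0.83 F [-0.1 -0.7 -0. ] w 0.0868
total [-10.33 -46.37  -0.33] rows 12 each [-0.861 -3.864 -0.028] | twist [ 0.28  0.19 27.43] rows 4 each [0.07 0.05 6.86]
```

Request:
move_arm(commands=[{"hand":8.7,"travel":[-0.86,-3.86,0],"twist":[0,0,0]},{"hand":8.7,"travel":[-0.86,-3.86,0],"twist":[0,0,0]},{"hand":8.7,"travel":[-0.86,-3.86,0],"twist":[0,0,0]},{"hand":8.7,"travel":[-0.86,-3.86,0],"twist":[0,0,0]},{"hand":8.7,"travel":[-0.86,-3.86,0],"twist":[0,0,0]}])

```text
time: 20.7
position: [0.5601, -0.0123, 0.0938]
tool_rot: [0.322, 0.947, -0.0, -0.001]
ft_force: [0.3, 0.3, -0.5]
grip_width: 0.087
grip_force: 0.0
```

Request:
move_arm(commands=[{"hand":8.7,"travel":[-0.86,-3.86,0],"twist":[0,0,0]},{"hand":8.7,"travel":[-0.86,-3.86,0],"twist":[0,0,0]},{"hand":8.7,"travel":[-0.86,-3.86,0],"twist":[0,0,0]},{"hand":8.7,"travel":[-0.86,-3.86,0],"twist":[0,0,0]},{"hand":8.7,"travel":[-0.86,-3.86,0],"twist":[0,0,0]}])

```text
time: 21.12
position: [0.4766, -0.1913, 0.094]
tool_rot: [0.322, 0.947, 0.0, -0.001]
ft_force: [0.9, -0.5, 0.7]
grip_width: 0.0867
grip_force: 0.0
```

Request:
move_arm(commands=[{"hand":8.7,"travel":[-0.86,-3.86,0],"twist":[0,0,0]},{"hand":8.7,"travel":[-0.86,-3.86,0],"twist":[0,0,6.8]},{"hand":8.7,"travel":[0,0,0],"twist":[0,0,6.8]},{"hand":8.7,"travel":[0,0,0],"twist":[0,0,6.8]},{"hand":8.7,"travel":[0,0,0],"twist":[0,0,6.8]}])

```text
time: 21.53
position: [0.4437, -0.2626, 0.0938]
tool_rot: [0.539, 0.842, 0.0, -0.002]
ft_force: [0.7, -0.2, 0.4]
grip_width: 0.0869
grip_force: 0.0
```

Request:
move_arm(commands=[{"hand":8.7,"travel":[0,0,0],"twist":[0,0,0]},{"hand":8.7,"travel":[0,0,0],"twist":[0,0,0]},{"hand":8.7,"travel":[0,0,0],"twist":[0,0,0]},{"hand":8.7,"travel":[0,0,0],"twist":[0,0,0]}])

```text
time: 21.87
position: [0.4452, -0.2617, 0.0947]
tool_rot: [0.535, 0.845, 0.0, -0.0]
ft_force: [0.3, -0.1, -0.2]
grip_width: 0.0871
grip_force: 0.0
```

```bash
python3 - <<'E'
from jm import *
goto(.447,-.2625,.1,115);look('f1',(240,110,400,230));w=pickle.load(open('f1.pkl','rb'))
f=w['frame'].astype(int);g=cv2.cvtColor(w['frame'],cv2.COLOR_RGB2GRAY).astype(int)
for v in range(136,262,6): print(v,g[v,270:376:3])
E
```

```text
t 21.87 p [ 0.4452 -0.2617  0.0947] yaw 115.35 q6 -1.19 F [ 0.3 -0.1 -0.2] w 0.0871
total [-0.15  0.13 -0.53] rows 1 each [-0.147  0.132 -0.528] | twist [-0.02 -0.04  0.35] rows 1 each [-0.02 -0.04  0.35]
136 [205 214 214 212 209 206 208 205 200 197 204 210 207 208 215 214 211 211
 208 210 209 212 210 207 207 204 207 209 208 202 207 209 211 205 204 196]
142 [209 213 215 213 207 207 210 212 214 207 204 208 215 213 207 205 196 194
 205 205 203 207 213 218 206 196 201 205 205 204 205 203 204 199 199 197]
148 [210 213 210 211 213 206 207 211 206 200 209 212 213 212 208 213 211 212
 213 207 206 201 202 202 199 197 197 201 201 196 191 194 203 201 199 198]
154 [206 206 211 213 211 213 217 216 212 206 201 205 215 213 206 200 204 204
 206 201 198 210 208 199 203 202 197 196 199 206 210 204 204 205 197 195]
160 [206 218 221 218 207 203 208 214 152 131 131 130 129 126 128 128 128 121
 119 117 110 108 103 100  94  91  86 141 199 203 208 202 208 212 203 202]
166 [204 211 209 209 211 212 217 220 150 132 133 131 133 132 132 131 131 131
 130 131 130 130 130 130 131 130 128 137 207 206 201 204 205 20
[... 1575 characters left out ...]
92 106 109 110 107 110
 113 107 110  78  66  66  67  65 102 103 102 104 106 103 104 104 108 108]
238 [107 107 108 105 104 104 104  99  63  66  65  65  60  60  63  65  66  69
  69  77  75  65  65  65  66  69 112 106 105 106 108 112 107 104 109 109]
244 [107 106 105 105 107 106 111 106  66  66  67  65  67  65  65  64  63  65
  64  63  64  64  65  65  65  73 109 108 106 109 109 107 106 108 109 105]
250 [106 107 114 110 105 104 108  98  65  65  66  64  65  64  66  66  64  66
  65  65  65  65  65  64  65  85 109 109 111 111 109 109 106 108 107 106]
256 [109 111 109 107 109 106 106 107 110 108 107 109 112 103 100  98  99  96
  94  97  94  97  92  86  87  99 110 109 108 106 108 108 109 108 110 112]
```

Request:
move_arm(commands=[{"hand":8.7,"travel":[-0.5,0.1,2.5],"twist":[0,0,2.1]},{"hand":8.7,"travel":[0,0,2.5],"twist":[0,0,0]},{"hand":8.7,"travel":[0,0,2.5],"twist":[0,0,0]},{"hand":8.7,"travel":[0,0,2],"twist":[0,0,0]},{"hand":8.7,"travel":[0,0,0.5],"twist":[0,0,0]}])

```text
time: 22.33
position: [0.447, -0.2648, -0.0076]
tool_rot: [0.551, 0.835, 0.0, -0.003]
ft_force: [-0.6, 0.2, -0.1]
grip_width: 0.0865
grip_force: 0.0
```

Request:
move_arm(commands=[{"hand":8.7,"travel":[0,0,0.5],"twist":[0,0,0]},{"hand":8.7,"travel":[0,0,0.4],"twist":[0,0,0]},{"hand":8.7,"travel":[0,0,0],"twist":[0,0,0]},{"hand":8.7,"travel":[0,0,0],"twist":[0,0,0]},{"hand":8.7,"travel":[0,0,0],"twist":[0,0,0]}])

```text
time: 22.75
position: [0.4489, -0.2668, -0.013]
tool_rot: [0.551, 0.835, -0.0, 0.001]
ft_force: [-1.0, -0.1, -0.1]
grip_width: 0.0873
grip_force: 0.0
```

Request:
move_arm(commands=[{"hand":8.7,"travel":[0,0,0],"twist":[0,0,0]},{"hand":8.7,"travel":[0,0,0],"twist":[0,0,0]}])

```text
time: 22.92
position: [0.4487, -0.2666, -0.0133]
tool_rot: [0.551, 0.834, -0.0, 0.001]
ft_force: [-0.3, 0.2, 0.2]
grip_width: 0.0869
grip_force: 0.0
```

```bash
python3 - <<'E'
from jm import *
goto(.447,-.2625,-.0165,113.3);look('f2',(240,110,400,230));w=pickle.load(open('f2.pkl','rb'))
g=cv2.cvtColor(w['frame'],cv2.COLOR_RGB2GRAY).astype(int)
for v in list(range(166,200,4))+[210,220,230]: print(v,g[v,252:390:3])
E
```

```text
t 22.92 p [ 0.4487 -0.2666 -0.0133] yaw 113.12 q6 -1.15 F [-0.3  0.2  0.2] w 0.0869
total [0.45 0.01 0.32] rows 1 each [0.446 0.009 0.322] | twist [ 0.03  0.07 -0.18] rows 1 each [ 0.03  0.07 -0.18]
166 [210 209 202 202 207 206 205 203 200 200 206 207 205 206 207 206 206 199
 197 200 202 203 205 204 200 196 192 197 206 207 200 196 196 198 199 195
 191 192 194 198 194 198 203 202 199 198]
170 [206 204 206 211 213 211 212 207 203 199 197 199 201 204 209 207 202 198
 195 196 198 199 200 201 199 194 192 199 205 205 198 195 197 199 200 195
 195 195 192 195 200 206 209 208 203 201]
174 [207 205 208 210 215 214 208 191 151 148 145 145 145 149 152 148 143 146
 156 155 157 154 154 154 152 151 149 153 156 157 156 157 158 160 163 176
 182 183 196 193 197 204 207 204 197 197]
178 [208 201 202 207 212 213 197  78  73  69  74  75  71  75  73  74  72  74
  74  70  73  74  73  75  74  74  73  73  73  73  73  74  73  74  72  75
  72  75 158 193 197 201 202 200 198 203]
182 [208 203 201 199 204 207 150 125 126 127 125 125 125 125 126 124 125 124
 124 124 125 123 124 124 125 124 124 123 124 124 123 124
[... 702 characters left out ...]
4 125 123
 126 124 126 125 124 124 124 123 125 125 123 124 124 125 123 123 123 123
 123 123 137 189 195 193 193 196 205 208]
210 [201 201 203 208 208 203 187 124 124 125 124 126 124 125  78 100 112 199
 201 201 204 206 206 203 198 197 201 205 205 204  99 122 124 125 122 124
 123 123 136 192 203 201 201 203 198 195]
220 [194 195 200 202 207 207 201 125 124 123 124 123 122 124  85 100 113 195
 196 198 199 200 201 200 197 196 196 195 196 194  90 123 124 123 124 123
 122 123 159 201 197 196 197 196 194 194]
230 [107 107 116 104 116 201 198 129 123 123 123 122 124 123  87 101 114 199
 202 203 197 193 198 199 200 198 198 200 198 191  90 124 122 124 120 122
 122 123 184 195 194 199 201 198 193 193]
```

Request:
move_arm(commands=[{"hand":8.7,"travel":[0.12,0,0.2],"twist":[0,0,0]},{"hand":8.7,"travel":[0,0,0.12],"twist":[0,0,0]},{"hand":4,"travel":[0,0,0],"twist":[0,0,0]},{"hand":4,"travel":[0,0,0],"twist":[0,0,0]},{"hand":4,"travel":[0,0,0],"twist":[0,0,0]}])

```text
time: 23.38
position: [0.4478, -0.2652, -0.0172]
tool_rot: [0.551, 0.834, 0.0, -0.0]
ft_force: [-0.4, -0.2, -0.2]
grip_width: 0.0742
grip_force: 0.0
```

Request:
move_arm(commands=[{"hand":4,"travel":[0,0,0],"twist":[0,0,0]},{"hand":4,"travel":[0,0,0],"twist":[0,0,0]},{"hand":4,"travel":[0,0,0],"twist":[0,0,0]},{"hand":4,"travel":[0,0,0],"twist":[0,0,0]},{"hand":4,"travel":[0,0,0],"twist":[0,0,0]}])

```text
time: 23.8
position: [0.4478, -0.2652, -0.0171]
tool_rot: [0.551, 0.834, -0.0, 0.0]
ft_force: [0.7, 0.9, -0.6]
grip_width: 0.05
grip_force: 20.0
```

Request:
move_arm(commands=[{"hand":4,"travel":[0,0,0],"twist":[0,0,0]},{"hand":4,"travel":[0,0,0],"twist":[0,0,0]}])

```text
time: 23.97
position: [0.4478, -0.2652, -0.0171]
tool_rot: [0.551, 0.834, -0.0, 0.0]
ft_force: [-0.8, 0.4, 0.2]
grip_width: 0.0496
grip_force: 20.0
```

```bash
python3 go.py .646 .168 .1 142.5
```

```text
t 23.97 p [ 0.4478 -0.2652 -0.0171] yaw 113.12 q6 -1.15 F [-0.8  0.4  0.2] w 0.0496
total [ 32.06  35.24 -11.72] rows 12 each [ 2.671  2.937 -0.976] | twist [ -0.     0.   -29.38] rows 5 each [-0.    0.   -5.88]
```

Request:
move_arm(commands=[{"hand":4,"travel":[0,0,-2],"twist":[0,0,0]},{"hand":4,"travel":[0,0,-3.3],"twist":[0,0,0]},{"hand":4,"travel":[0,0,-3.5],"twist":[0,0,0]},{"hand":4,"travel":[0,0,-2.5],"twist":[0,0,0]},{"hand":4,"travel":[1.3,1.4,-0.4],"twist":[0,0,0]}])

```text
time: 24.38
position: [0.458, -0.2522, 0.1043]
tool_rot: [0.552, 0.834, -0.001, 0.005]
ft_force: [1.1, 0.3, -0.4]
grip_width: 0.0501
grip_force: 20.0
```

Request:
move_arm(commands=[{"hand":4,"travel":[2.7,2.97,0],"twist":[0,0,0]},{"hand":4,"travel":[2.7,2.97,0],"twist":[0,0,0]},{"hand":4,"travel":[2.7,2.97,0],"twist":[0,0,0]},{"hand":4,"travel":[2.7,2.97,0],"twist":[0,0,0]},{"hand":4,"travel":[2.7,2.97,0],"twist":[0,0,0]}])

```text
time: 24.8
position: [0.5394, -0.0634, 0.0998]
tool_rot: [0.551, 0.834, -0.0, -0.0]
ft_force: [0.9, -0.1, -1.2]
grip_width: 0.0498
grip_force: 20.0
```

Request:
move_arm(commands=[{"hand":4,"travel":[2.7,2.97,0],"twist":[0,0,0]},{"hand":4,"travel":[2.7,2.97,0],"twist":[0,0,0]},{"hand":4,"travel":[2.7,2.97,0],"twist":[0,0,0]},{"hand":4,"travel":[2.7,2.97,0],"twist":[0,0,0]},{"hand":4,"travel":[2.7,2.97,0],"twist":[0,0,0]}])

```text
time: 25.22
position: [0.6227, 0.1193, 0.0996]
tool_rot: [0.551, 0.835, -0.0, -0.0]
ft_force: [1.0, -0.9, -1.8]
grip_width: 0.05
grip_force: 20.0
```

Request:
move_arm(commands=[{"hand":4,"travel":[2.7,2.97,0],"twist":[0,0,0]},{"hand":4,"travel":[1.1,1.2,0],"twist":[0,0,-5.9]},{"hand":4,"travel":[0,0,0],"twist":[0,0,-5.9]},{"hand":4,"travel":[0,0,0],"twist":[0,0,-5.9]},{"hand":4,"travel":[0,0,0],"twist":[0,0,-5.9]}])

```text
time: 25.63
position: [0.6455, 0.1694, 0.0991]
tool_rot: [0.366, 0.931, -0.0, -0.001]
ft_force: [-1.4, -0.2, -1.1]
grip_width: 0.0497
grip_force: 20.0
```

Request:
move_arm(commands=[{"hand":4,"travel":[0,0,0],"twist":[0,0,-5.8]},{"hand":4,"travel":[0,0,0],"twist":[0,0,0]},{"hand":4,"travel":[0,0,0],"twist":[0,0,0]},{"hand":4,"travel":[0,0,0],"twist":[0,0,0]},{"hand":4,"travel":[0,0,0],"twist":[0,0,0]}])

```text
time: 26.05
position: [0.646, 0.1684, 0.0997]
tool_rot: [0.322, 0.947, -0.0, -0.0]
ft_force: [-0.6, -0.2, -1.3]
grip_width: 0.0498
grip_force: 20.0
```

```bash
python3 go.py .646 .168 .043 142.5
```

```text
t 26.05 p [0.646  0.1684 0.0997] yaw 142.43 q6 -0.83 F [-0.6 -0.2 -1.3] w 0.0498
total [-0.02 -0.03  5.67] rows 2 each [-0.012 -0.017  2.836] | twist [-0.01 -0.01 -0.07] rows 1 each [-0.01 -0.01 -0.07]
```

Request:
move_arm(commands=[{"hand":4,"travel":[0,-0.03,1.5],"twist":[0,0,0]},{"hand":4,"travel":[0,0,1.6],"twist":[0,0,0]},{"hand":4,"travel":[0,0,1.5],"twist":[0,0,0]},{"hand":4,"travel":[0,0,0.8],"twist":[0,0,0]},{"hand":4,"travel":[0,0,0.2],"twist":[0,0,0]}])

```text
time: 26.47
position: [0.6446, 0.168, 0.042]
tool_rot: [0.322, 0.947, -0.001, -0.002]
ft_force: [-0.0, 0.8, -0.7]
grip_width: 0.0495
grip_force: 20.0
```

Request:
move_arm(commands=[{"hand":4,"travel":[0,0,0],"twist":[0,0,0]},{"hand":4,"travel":[0,0,0],"twist":[0,0,0]},{"hand":4,"travel":[0,0,0],"twist":[0,0,0]},{"hand":4,"travel":[0,0,0],"twist":[0,0,0]},{"hand":4,"travel":[0,0,0],"twist":[0,0,0]}])

```text
time: 26.88
position: [0.6465, 0.1684, 0.0447]
tool_rot: [0.321, 0.947, 0.0, 0.001]
ft_force: [-0.3, 0.5, -0.5]
grip_width: 0.0499
grip_force: 20.0
```

```bash
python3 - <<'E'
from jm import *
goto(.646,.168,.0309,142.5);look('p5',(250,120,390,225));w=pickle.load(open('p5.pkl','rb'))
g=cv2.cvtColor(w['frame'],cv2.COLOR_RGB2GRAY).astype(int)
for u in(310,330): print(u,g[140:200,u])
for v in(165,185,200): print(v,g[v,255:386:2])
E
```

```text
t 26.88 p [0.6465 0.1684 0.0447] yaw 142.52 q6 -0.83 F [-0.3  0.5 -0.5] w 0.0499
total [ 0.02 -0.06  1.38] rows 1 each [ 0.022 -0.062  1.38 ] | twist [0.06 0.06 0.02] rows 1 each [0.06 0.06 0.02]
310 [149 198 216 215 210 204 196 185 153  92  59  72  87  90  93  92  91  92
  92  91  79  43  23  20  27  45  65  98 124 133 132 133 126 109  88  73
  72  74  82  92  93  92  92  91  98 118 139 146 147 147 147 147 147 146
 147 148 147 147 147 147]
330 [152 200 215 213 208 204 197 184 154  92  53  53  67  80  88  92  92  92
  93  91  76  44  23  26  31  44  65  97 123 130 131 132 131 133 129 129
 129 127 119 100  93  94  93  93 100 120 139 145 147 146 148 146 147 146
 147 147 148 145 148 146]
165 [123 123 123 126 104  52  48  48  47  48  47  48  47  35  25  28  26  35
  43  45  47  45  47  44  46  46  45  47  40  43  44  44  44  44  43  44
  42  43  46  44  45  41  43  43  41  44  42  43  40  38  38  69  93  91
  89  87  89  92  92  91 168 237 237 234 232 230]
185 [124 125 126 127 123  74  46  48  65  73  72  76  75  74  73  74  75  77
 111 120 120 119 117 118 121 120 119 117 118 119 119 120 121 119 120 120
 119 120 119 117 119 120 118 118 119 118 119 118 118 120 118 117 115 117
 116 117 116 114  98  92 221 233 230 230 233 234]
200 [122 122 121 122 125  94  46  47  65  76  78  77  77  77  78  76 105 131
 146 146 145 147 147 146 146 146 147 148 146 147 149 147 146 147 147 147
 147 145 149 148 147 147 146 147 146 146 147 147 147 146 146 148 147 146
 146 147 145 141  93 135 229 230 232 231 228 228]
```

Request:
move_arm(commands=[{"hand":4,"travel":[0.12,-0.08,0.3],"twist":[0,0,0]},{"hand":4,"travel":[0,0,0.3],"twist":[0,0,0]},{"hand":4,"travel":[0,0,0.3],"twist":[0,0,0]},{"hand":4,"travel":[0,0,0.1],"twist":[0,0,0]},{"hand":4,"travel":[0,0,0],"twist":[0,0,0]}])

```text
time: 27.35
position: [0.6441, 0.1683, 0.0332]
tool_rot: [0.321, 0.947, -0.0, -0.001]
ft_force: [-0.0, 0.2, -1.1]
grip_width: 0.0495
grip_force: 20.0
```

Request:
move_arm(commands=[{"hand":4,"travel":[0,0,0],"twist":[0,0,0]},{"hand":4,"travel":[0,0,0],"twist":[0,0,0]},{"hand":4,"travel":[0,0,0],"twist":[0,0,0]},{"hand":4,"travel":[0,0,0],"twist":[0,0,0]}])

```text
time: 27.68
position: [0.6446, 0.1684, 0.034]
tool_rot: [0.321, 0.947, 0.0, 0.0]
ft_force: [-0.4, -0.3, -0.9]
grip_width: 0.0496
grip_force: 20.0
```

```bash
python3 go.py .646 .168 .0309 142.5
```

```text
t 27.68 p [0.6446 0.1684 0.034 ] yaw 142.52 q6 -0.83 F [-0.4 -0.3 -0.9] w 0.0496
total [-0.13  0.05  0.31] rows 1 each [-0.13   0.052  0.309] | twist [0.01 0.01 0.02] rows 1 each [0.01 0.01 0.02]
```

Request:
move_arm(commands=[{"hand":4,"travel":[0,0,0.15],"twist":[0,0,0]},{"hand":4,"travel":[0,0,0.05],"twist":[0,0,0]},{"hand":4,"travel":[0,0,0],"twist":[0,0,0]},{"hand":4,"travel":[0,0,0],"twist":[0,0,0]}])

```text
time: 28.02
position: [0.6444, 0.1684, 0.0318]
tool_rot: [0.321, 0.947, -0.0, -0.0]
ft_force: [0.3, 0.8, -1.0]
grip_width: 0.0498
grip_force: 20.0
```

Request:
move_arm(commands=[{"hand":4,"travel":[0,0,0.07],"twist":[0,0,0]},{"hand":4,"travel":[0,0,0],"twist":[0,0,0]}])

```text
time: 28.18
position: [0.6444, 0.1683, 0.031]
tool_rot: [0.321, 0.947, -0.0, -0.0]
ft_force: [0.3, -0.5, -0.3]
grip_width: 0.0499
grip_force: 20.0
```

Request:
move_arm(commands=[{"hand":4,"travel":[0,0,0.05],"twist":[0,0,0]},{"hand":4,"travel":[0,0,0],"twist":[0,0,0]}])

```text
time: 28.35
position: [0.6446, 0.1684, 0.0309]
tool_rot: [0.321, 0.947, 0.0, 0.0]
ft_force: [-0.2, -0.2, 1.3]
grip_width: 0.0498
grip_force: 20.0
```

Request:
move_arm(commands=[{"hand":6.5,"travel":[0,0,0.02],"twist":[0,0,0]},{"hand":7.5,"travel":[0,0,0],"twist":[0,0,0]},{"hand":8.5,"travel":[0,0,0],"twist":[0,0,0]},{"hand":8.7,"travel":[0,0,0],"twist":[0,0,0]},{"hand":8.7,"travel":[0,0,0],"twist":[0,0,0]}])

```text
time: 28.77
position: [0.6446, 0.1684, 0.0304]
tool_rot: [0.321, 0.947, 0.0, 0.0]
ft_force: [0.8, 0.4, -0.2]
grip_width: 0.0756
grip_force: 0.0
```

Request:
move_arm(commands=[{"hand":8.7,"travel":[0,0,-1],"twist":[0,0,0]},{"hand":8.7,"travel":[0,0,-2.5],"twist":[0,0,0]},{"hand":8.7,"travel":[0,0,-2.5],"twist":[0,0,0]},{"hand":8.7,"travel":[0,0,-1.5],"twist":[0,0,0]},{"hand":8.7,"travel":[0,0,0],"twist":[0,0,0]}])

```text
time: 29.18
position: [0.6478, 0.1688, 0.1104]
tool_rot: [0.321, 0.947, 0.002, 0.004]
ft_force: [0.4, -0.3, -0.6]
grip_width: 0.0868
grip_force: 0.0
```

```bash
python3 stackchk.py p6; python3 go.py .476 .240 .11 210
```

```text
150 green 0 0 mid 0.0 [118 114 114 116 118 116 115 115 115  91  77  83  82  82  83  81  71  43
  38  38  38  38  38  38  39  38  39  39  39  39  38  40  40  39  38  39
  38  39  40  38  38  38  38  38  40  57  83  85  84  83  84  84 110 209
 226 223 220 219 219 223 226 226]
165 green 0 0 mid 0.0 [114 116 115 115 116 116 115 116 116 106  80  82  79  87 120 139 139 139
 140 139 140 140 139 139 140 140 140 140 139 140 139 139 140 139 139 139
 139 140 139 140 140 140 140 139 139 140 139 121  87  83  82  85 120 209
 221 218 217 219 220 222 224 224]
180 green 312 333 mid 322.5 [114 113 112 119 140 184 211 213 215 196 109  80  80  81 112 136 137 137
 137 137 137 136 105 143 201 205 204 199 152 124 150 195 205 205 205 207
 174 131  95 105 134 137 137 137 137 137 135 112  84  82  82  84 148 216
 219 220 218 218 221 222 220 217]
200 green 302 635 mid 468.5 [217 214 209 209 208 210 211 212 212 209 154  86  78  78  99 130 134 136
 135 136 135 134 106  91 115 112  61  35  34  33  33  34  33  33  34  36
  84 116 102 112 135 136 135 135 135 135 132 100  80  80  81  89 163 222
 225 223 220 218 219 220 218 217]
t 29.23 p [0.6463 0.1686 0.1082] yaw 142.52 q6 -0.83 F [ 0.1 -0.7 -0.5] w 0.0869
total [17.86 -4.69 -0.27] rows 5 each [ 3.572 -0.939 -0.054] | twist [ 5.000e-02  3.200e-01 -6.748e+01] rows 10 each [ 0.01  0.03 -6.75]
```

Request:
move_arm(commands=[{"hand":8.7,"travel":[3.57,-0.94,0],"twist":[0,0,0]},{"hand":8.7,"travel":[3.57,-0.94,0],"twist":[0,0,0]},{"hand":8.7,"travel":[3.57,-0.94,0],"twist":[0,0,0]},{"hand":8.7,"travel":[3.57,-0.94,0],"twist":[0,0,0]},{"hand":8.7,"travel":[3.57,-0.94,0],"twist":[0,0,0]}])

```text
time: 29.65
position: [0.4715, 0.2397, 0.1043]
tool_rot: [0.322, 0.947, -0.001, -0.001]
ft_force: [-0.0, 1.1, -0.7]
grip_width: 0.087
grip_force: 0.0
```

Request:
move_arm(commands=[{"hand":8.7,"travel":[0,0,0],"twist":[0,0,-6.75]},{"hand":8.7,"travel":[0,0,0],"twist":[0,0,-6.75]},{"hand":8.7,"travel":[0,0,0],"twist":[0,0,-6.75]},{"hand":8.7,"travel":[0,0,0],"twist":[0,0,-6.75]},{"hand":8.7,"travel":[0,0,0],"twist":[0,0,-6.75]}])

```text
time: 30.07
position: [0.473, 0.2395, 0.1043]
tool_rot: [0.029, 1.0, -0.0, -0.001]
ft_force: [0.3, 0.0, -1.7]
grip_width: 0.0867
grip_force: 0.0
```

Request:
move_arm(commands=[{"hand":8.7,"travel":[0,0,0],"twist":[0,0,-6.75]},{"hand":8.7,"travel":[0,0,0],"twist":[0,0,-6.75]},{"hand":8.7,"travel":[0,0,0],"twist":[0,0,-6.75]},{"hand":8.7,"travel":[0,0,0],"twist":[0,0,-6.75]},{"hand":8.7,"travel":[0,0,0],"twist":[0,0,-6.75]}])

```text
time: 30.48
position: [0.4731, 0.2393, 0.1042]
tool_rot: [-0.262, 0.965, -0.0, -0.001]
ft_force: [0.4, -0.2, -0.2]
grip_width: 0.0874
grip_force: 0.0
```

Request:
move_arm(commands=[{"hand":8.7,"travel":[0,0,0],"twist":[0,0,0]},{"hand":8.7,"travel":[0,0,0],"twist":[0,0,0]},{"hand":8.7,"travel":[0,0,0],"twist":[0,0,0]},{"hand":8.7,"travel":[0,0,0],"twist":[0,0,0]}])

```text
time: 30.82
position: [0.474, 0.2396, 0.1051]
tool_rot: [-0.258, 0.966, 0.0, -0.0]
ft_force: [1.0, -0.6, -0.0]
grip_width: 0.0869
grip_force: 0.0
```

```bash
python3 - <<'E'
from jm import *
goto(.476,.24,.11,210);look('s1',(220,110,420,260))
E
```

```text
t 30.82 p [0.474  0.2396 0.1051] yaw -150.08 q6 -1.84 F [ 1.  -0.6 -0. ] w 0.0869
total [-0.2  -0.07 -0.49] rows 1 each [-0.196 -0.066 -0.491] | twist [ 0.01 -0.05 -0.08] rows 1 each [ 0.01 -0.05 -0.08]
```

View pics/s1.png

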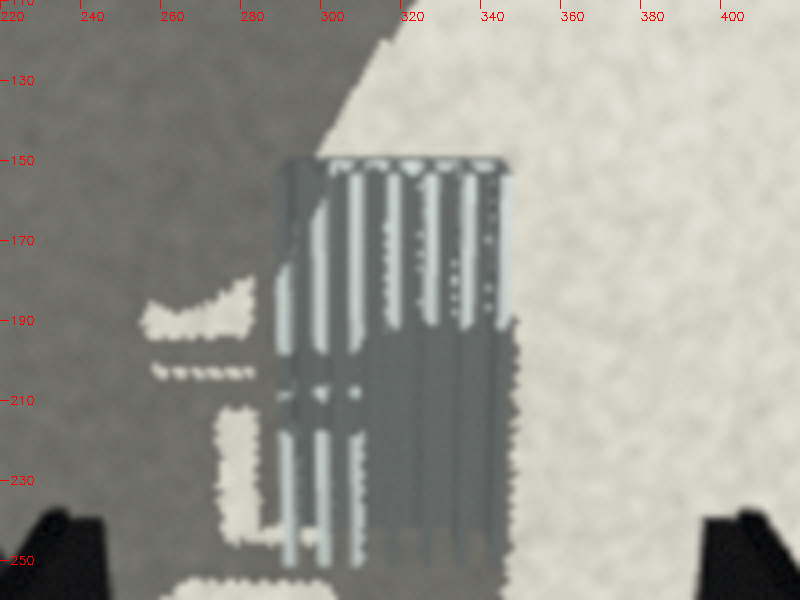

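The heat sink sits at columns 288–347, fin tops at rows 154–251. It is turned about 1.1° and its centre is 1 mm ahead in x and 1.8 mm to -y.

Request:
move_arm(commands=[{"hand":8.7,"travel":[0.1,-0.18,2.5],"twist":[0,0,1.1]},{"hand":8.7,"travel":[0,0,2.5],"twist":[0,0,0]},{"hand":8.7,"travel":[0,0,2.5],"twist":[0,0,0]},{"hand":8.7,"travel":[0,0,2],"twist":[0,0,0]},{"hand":8.7,"travel":[0,0,1],"twist":[0,0,0]}])

```text
time: 31.28
position: [0.473, 0.2372, -0.0017]
tool_rot: [-0.249, 0.968, -0.0, -0.002]
ft_force: [0.5, -0.5, -0.1]
grip_width: 0.0875
grip_force: 0.0
```

Request:
move_arm(commands=[{"hand":8.7,"travel":[0,0,0.6],"twist":[0,0,0]},{"hand":8.7,"travel":[0,0,0.5],"twist":[0,0,0]},{"hand":8.7,"travel":[0,0,0.2],"twist":[0,0,0]},{"hand":8.7,"travel":[0,0,0],"twist":[0,0,0]},{"hand":8.7,"travel":[0,0,0],"twist":[0,0,0]}])

```text
time: 31.7
position: [0.475, 0.2378, -0.0118]
tool_rot: [-0.25, 0.968, -0.0, 0.001]
ft_force: [-0.2, 0.2, -0.2]
grip_width: 0.0869
grip_force: 0.0
```

Request:
move_arm(commands=[{"hand":8.7,"travel":[0,0,0],"twist":[0,0,0]},{"hand":8.7,"travel":[0,0,0],"twist":[0,0,0]}])

```text
time: 31.87
position: [0.4748, 0.2378, -0.0118]
tool_rot: [-0.25, 0.968, 0.0, 0.001]
ft_force: [0.4, 0.4, 0.0]
grip_width: 0.087
grip_force: 0.0
```

```bash
python3 - <<'E'
from jm import *
goto(.474,.24,-.0165,-151);look('s2',(220,130,420,280));w=pickle.load(open('s2.pkl','rb'))
g=cv2.cvtColor(w['frame'],cv2.COLOR_RGB2GRAY).astype(int)
for v in(172,178,186,192,200,225): print(v,g[v,256:386:2])
for u in(300,312,330,345): print(u,g[160:200,u])
E
```

```text
t 31.87 p [ 0.4748  0.2378 -0.0118] yaw -151.08 q6 -1.82 F [0.4 0.4 0. ] w 0.087
total [-0.03  0.23  0.47] rows 1 each [-0.034  0.232  0.468] | twist [-0.02  0.08 -0.08] rows 1 each [-0.02  0.08 -0.08]
172 [126 125 121 119 117 115 116 121 122 123 120 122 121 122 122 121 121 121
 122 122 119 122 121 123 123 125 125 125 121 119 117 117 120 124 125 124
 124 121 122 124 125 126 126 123 121 119 117 120 147 223 227 227 225 222
 219 218 218 221 226 229 230 228 227 230 234]
178 [122 122 122 124 123 124 124 123 114 104 104 110 113 111 111 109 105 105
 110 115 114 113 113 107 104 105 111 116 114 111 109 103 103 113 117 116
 113 113 106 104 108 114 114 115 116 107 103 106 110 129 212 225 198 118
 118 157 221 224 229 230 229 226 224 226 229]
186 [121 120 121 118 121 116 106 107 103  99 100 109 114 111 108 107 101 101
 105 117 115 114 109 107 105 102 112 117 112 113 110 108 107 113 116 117
 113 112 102 107 109 111 115 115 114 106  99 106 109 109 113 118 145  98
 100 103 109 122 208 231 230 229 227 225 225]
192 [117 116 113 113 113 115 115 114 104  99 100 105 114 113 114 116 108  99
 106 117 115 1
[... 687 characters left out ...]
129 122 122 120 119 118 119]
300 [124 122 125 124 123 124 125 123 124 122 121 122 121 119 111 107 105 110
 113 115 113 114 113 108 109 106 109 112 113 115 113 114 115 114 114 116
 114 113 114 115]
312 [124 124 122 123 122 124 124 124 123 124 122 122 121 119 111 105 107 111
 114 114 114 112 115 115 115 115 112 113 114 113 116 113 112 113 114 113
 115 113 114 115]
330 [118 119 119 121 121 122 123 123 122 122 122 120 121 117 108 102 105 107
 113 113 112 114 112 113 112 110 112 111 112 111 111 112 110 111 112 112
 111 112 111 112]
345 [122 122 121 120 120 122 121 121 121 121 123 121 120 116 108 103 106 110
 112 113 113 112 111 113 112 112 113 112 113 112 115 112 113 111 115 135
 178 207 210 178]
```

Request:
move_arm(commands=[{"hand":8.7,"travel":[0.13,0,0.3],"twist":[0,0,0]},{"hand":8.7,"travel":[0,0,0.13],"twist":[0,0,0]},{"hand":4,"travel":[0,0,0],"twist":[0,0,0]},{"hand":4,"travel":[0,0,0],"twist":[0,0,0]},{"hand":4,"travel":[0,0,0],"twist":[0,0,0]}], force=25)

```text
time: 32.33
position: [0.4731, 0.237, -0.0169]
tool_rot: [-0.25, 0.968, 0.0, -0.0]
ft_force: [0.9, 0.2, -0.8]
grip_width: 0.0742
grip_force: 0.0
```

Request:
move_arm(commands=[{"hand":4,"travel":[0,0,0],"twist":[0,0,0]},{"hand":4,"travel":[0,0,0],"twist":[0,0,0]},{"hand":4,"travel":[0,0,0],"twist":[0,0,0]},{"hand":4,"travel":[0,0,0],"twist":[0,0,0]},{"hand":4,"travel":[0,0,0],"twist":[0,0,0]}])

```text
time: 32.75
position: [0.4733, 0.237, -0.0168]
tool_rot: [-0.25, 0.968, -0.0, 0.0]
ft_force: [-0.4, -0.4, -0.1]
grip_width: 0.0494
grip_force: 25.0
```

Request:
move_arm(commands=[{"hand":4,"travel":[0,0,0],"twist":[0,0,0]},{"hand":4,"travel":[0,0,0],"twist":[0,0,0]}])

```text
time: 32.92
position: [0.4732, 0.237, -0.0168]
tool_rot: [-0.25, 0.968, -0.0, 0.0]
ft_force: [0.3, -0.5, 0.1]
grip_width: 0.0497
grip_force: 25.0
```

```bash
python3 go.py .645 .1682 .12 142.5
```

```text
t 32.92 p [ 0.4732  0.237  -0.0168] yaw -151.08 q6 -1.82 F [ 0.3 -0.5  0.1] w 0.0497
total [-11.71 -14.33 -13.68] rows 6 each [-1.952 -2.388 -2.28 ] | twist [ 0.    0.   66.42] rows 10 each [0.   0.   6.64]
```

Request:
move_arm(commands=[{"hand":4,"travel":[0,0,-2],"twist":[0,0,0]},{"hand":4,"travel":[0,0,-3.5],"twist":[0,0,0]},{"hand":4,"travel":[0,0,-3.5],"twist":[0,0,0]},{"hand":4,"travel":[0,0,-3.2],"twist":[0,0,0]},{"hand":4,"travel":[0,0,-1.5],"twist":[0,0,0]}])

```text
time: 33.33
position: [0.4747, 0.2375, 0.1236]
tool_rot: [-0.25, 0.968, 0.0, 0.003]
ft_force: [0.8, 0.8, -2.2]
grip_width: 0.0499
grip_force: 25.0
```

Request:
move_arm(commands=[{"hand":4,"travel":[-2.34,-2.87,0],"twist":[0,0,0]},{"hand":4,"travel":[-2.34,-2.87,0],"twist":[0,0,0]},{"hand":4,"travel":[-2.34,-2.87,0],"twist":[0,0,0]},{"hand":4,"travel":[-2.34,-2.87,0],"twist":[0,0,0]},{"hand":4,"travel":[-2.34,-2.87,0],"twist":[0,0,0]}])

```text
time: 33.75
position: [0.6455, 0.1672, 0.1196]
tool_rot: [-0.25, 0.968, 0.0, -0.001]
ft_force: [1.4, 0.8, -1.5]
grip_width: 0.0496
grip_force: 25.0
```

Request:
move_arm(commands=[{"hand":4,"travel":[0,0,0],"twist":[0,0,6.6]},{"hand":4,"travel":[0,0,0],"twist":[0,0,6.7]},{"hand":4,"travel":[0,0,0],"twist":[0,0,6.6]},{"hand":4,"travel":[0,0,0],"twist":[0,0,6.7]},{"hand":4,"travel":[0,0,0],"twist":[0,0,6.6]}])

```text
time: 34.17
position: [0.6439, 0.1678, 0.119]
tool_rot: [0.04, 0.999, -0.0, -0.001]
ft_force: [-0.1, 0.1, -1.7]
grip_width: 0.05
grip_force: 25.0
```

Request:
move_arm(commands=[{"hand":4,"travel":[0,0,0],"twist":[0,0,6.7]},{"hand":4,"travel":[0,0,0],"twist":[0,0,6.6]},{"hand":4,"travel":[0,0,0],"twist":[0,0,6.7]},{"hand":4,"travel":[0,0,0],"twist":[0,0,6.6]},{"hand":4,"travel":[0,0,0],"twist":[0,0,6.6]}])

```text
time: 34.58
position: [0.6439, 0.1679, 0.1191]
tool_rot: [0.324, 0.946, -0.0, -0.001]
ft_force: [0.2, 0.0, -2.7]
grip_width: 0.0498
grip_force: 25.0
```

Request:
move_arm(commands=[{"hand":4,"travel":[0,0,0],"twist":[0,0,0]},{"hand":4,"travel":[0,0,0],"twist":[0,0,0]},{"hand":4,"travel":[0,0,0],"twist":[0,0,0]},{"hand":4,"travel":[0,0,0],"twist":[0,0,0]},{"hand":4,"travel":[0,0,0],"twist":[0,0,0]}])

```text
time: 35.0
position: [0.6449, 0.168, 0.12]
tool_rot: [0.321, 0.947, -0.0, -0.0]
ft_force: [-0.4, 0.2, -2.4]
grip_width: 0.0497
grip_force: 25.0
```

```bash
python3 go.py .645 .1682 .06 142.5
```

```text
t 35.0 p [0.6449 0.168  0.12  ] yaw 142.58 q6 -0.83 F [-0.4  0.2 -2.4] w 0.0497
total [0.   0.03 6.  ] rows 2 each [1.0e-03 1.5e-02 3.0e+00] | twist [-0.01 -0.01  0.08] rows 1 each [-0.01 -0.01  0.08]
```

Request:
move_arm(commands=[{"hand":4,"travel":[0,0.02,1.5],"twist":[0,0,0.08]},{"hand":4,"travel":[0,0,1.8],"twist":[0,0,0]},{"hand":4,"travel":[0,0,1.5],"twist":[0,0,0]},{"hand":4,"travel":[0,0,0.9],"twist":[0,0,0]},{"hand":4,"travel":[0,0,0.2],"twist":[0,0,0]}])

```text
time: 35.42
position: [0.6436, 0.168, 0.0591]
tool_rot: [0.322, 0.947, -0.001, -0.002]
ft_force: [-0.6, 0.0, -1.9]
grip_width: 0.05
grip_force: 25.0
```

Request:
move_arm(commands=[{"hand":4,"travel":[0,0,0],"twist":[0,0,0]},{"hand":4,"travel":[0,0,0],"twist":[0,0,0]},{"hand":4,"travel":[0,0,0],"twist":[0,0,0]},{"hand":4,"travel":[0,0,0],"twist":[0,0,0]},{"hand":4,"travel":[0,0,0],"twist":[0,0,0]}])

```text
time: 35.83
position: [0.6457, 0.1682, 0.0621]
tool_rot: [0.322, 0.947, 0.0, 0.001]
ft_force: [0.1, -0.5, -2.0]
grip_width: 0.0498
grip_force: 25.0
```

Request:
move_arm(commands=[{"hand":4,"travel":[0,0,0],"twist":[0,0,0]},{"hand":4,"travel":[0,0,0],"twist":[0,0,0]},{"hand":4,"travel":[0,0,0],"twist":[0,0,0]}])

```text
time: 36.08
position: [0.6452, 0.1682, 0.0613]
tool_rot: [0.322, 0.947, 0.0, 0.0]
ft_force: [0.3, 0.3, -2.4]
grip_width: 0.0499
grip_force: 25.0
```

```bash
python3 - <<'E'
from jm import *
goto(.645,.1682,.0472,142.5);look('p7',(250,110,390,215));w=pickle.load(open('p7.pkl','rb'))
g=cv2.cvtColor(w['frame'],cv2.COLOR_RGB2GRAY).astype(int)
for u in(312,330): print(u,g[135:205,u])
for v in(160,165,168,172,178,186): print(v,g[v,256:390:2])
E
```

```text
t 36.08 p [0.6452 0.1682 0.0613] yaw 142.44 q6 -0.83 F [ 0.3  0.3 -2.4] w 0.0499
total [ 0.02 -0.01  1.41] rows 1 each [ 0.016 -0.006  1.415] | twist [ 0.01  0.01 -0.06] rows 1 each [ 0.01  0.01 -0.06]
312 [227 219 159 113 144 187 202 184 190 191 187 169 133  73  49  75  84  88
  86  86  87  86  84  64  35  20  23  38  61  95 116 123 117  98  87  88
  95 115 137 142 141 140 140 140 136 133 141 176 207 212 212 212 211 212
 212 211 211 213 212 212 210 211 211 210 211 212 211 211 211 211]
330 [227 221 159 113 148 189 206 206 198 193 183 165 127  71  44  56  74  84
  87  87  86  87  83  68  41  24  24  37  63  94 116 123 117 101  88  88
  94 114 136 141 142 142 142 140 135 128 132 168 203 210 210 209 209 207
 207 208 209 207 195 193 203 205 208 207 208 207 207 205 206 207]
160 [121 120 118 119 118 119  97  48  45  45  43  44  45  45  44  41  26  21
  20  21  18  17  19  21  21  16  21  21  20  20  21  24  24  21  22  24
  22  24  24  25  26  25  22  23  26  22  22  26  27  46  84  89  84  83
  85  87  87  87 128 225 228 225 224 222 221 222 226]
165 [119 118 117 118 117 121 111  49  44  4
[... 641 characters left out ...]
114 114 114 115 113
 116 114 115 115 115 113 112 112 113 111 111 113 111 109 109 109 108  99
  82  85  86  84 163 225 225 225 226 229 228 226 224]
178 [120 121 119 119 118 119 113  62  42  46  49  63  74  77  83 131 139 142
 141 142 141 140 140 140 140 140 139 140 140 140 138 140 138 139 140 141
 141 140 140 139 139 140 139 138 138 138 139 140 139 139 139 139 139 113
  93  89  86  85 172 226 225 221 219 220 223 223 226]
186 [116 117 115 117 116 115 112  94  98  99  98 107 154 210 200 147 132 124
 171 216 211 210 205 145 132 129 203 213 212 209 168 134 131 166 213 215
 213 209 177 131 133 156 212 212 212 207 127 129 133 171 211 210 211 164
 105 130 132 113 183 230 227 226 226 225 227 228 228]
```

Measured against the jig and frame, the held sink is about 1.5 mm short in x, while y and yaw agree within 0.5 mm. I correct and lower.

Request:
move_arm(commands=[{"hand":4,"travel":[0.14,-0.03,0.3],"twist":[0,0,0]},{"hand":4,"travel":[0,0,0.3],"twist":[0,0,0]},{"hand":4,"travel":[0,0,0.3],"twist":[0,0,0]},{"hand":4,"travel":[0,0,0.1],"twist":[0,0,0]},{"hand":4,"travel":[0,0,0],"twist":[0,0,0]}])

```text
time: 36.55
position: [0.6433, 0.1687, 0.0504]
tool_rot: [0.322, 0.947, -0.0, -0.001]
ft_force: [0.6, -0.9, -2.4]
grip_width: 0.0502
grip_force: 25.0
```

Request:
move_arm(commands=[{"hand":4,"travel":[0,0,0],"twist":[0,0,0]},{"hand":4,"travel":[0,0,0],"twist":[0,0,0]},{"hand":4,"travel":[0,0,0],"twist":[0,0,0]},{"hand":4,"travel":[0,0,0],"twist":[0,0,0]}])

```text
time: 36.88
position: [0.644, 0.1688, 0.0513]
tool_rot: [0.322, 0.947, 0.0, 0.0]
ft_force: [0.3, 0.4, -2.2]
grip_width: 0.0497
grip_force: 25.0
```

```bash
python3 - <<'E'
from jm import *
goto(.645,.1682,.0472,142.5);look('p8',(250,110,390,215));w=pickle.load(open('p8.pkl','rb'))
g=cv2.cvtColor(w['frame'],cv2.COLOR_RGB2GRAY).astype(int)
for u in(312,330): print(u,g[145:195,u])
E
```

```text
t 36.88 p [0.644  0.1688 0.0513] yaw 142.44 q6 -0.83 F [ 0.3  0.4 -2.2] w 0.0497
total [-0.12  0.02  0.41] rows 1 each [-0.115  0.018  0.412] | twist [ 0.01  0.02 -0.06] rows 1 each [ 0.01  0.02 -0.06]
312 [204 200 194 190 180 156 112  63  60  82  88  88  86  88  88  87  83  58
  32  23  24  29  44  75 110 125 123 113  93  86  86  89  99 116 125 130
 142 177 207 213 212 212 211 212 211 211 211 211 211 212]
330 [203 198 194 189 179 152 107  60  57  74  83  86  85  85  85  87  82  64
  38  23  24  31  46  74 110 123 124 113  95  88  86  85  95 116 130 131
 139 173 205 211 209 209 207 196 182 183 201 209 209 209]
```

Request:
move_arm(commands=[{"hand":4,"travel":[0.08,0,0.15],"twist":[0,0,0]},{"hand":4,"travel":[0,0,0.12],"twist":[0,0,0]},{"hand":4,"travel":[0,0,0],"twist":[0,0,0]},{"hand":4,"travel":[0,0,0],"twist":[0,0,0]}])

```text
time: 37.27
position: [0.643, 0.1692, 0.0482]
tool_rot: [0.322, 0.947, -0.0, -0.0]
ft_force: [0.1, 0.1, -0.8]
grip_width: 0.0497
grip_force: 25.0
```

Request:
move_arm(commands=[{"hand":4,"travel":[0,0,0.06],"twist":[0,0,0]},{"hand":4,"travel":[0,0,0],"twist":[0,0,0]}])

```text
time: 37.43
position: [0.6432, 0.1693, 0.0478]
tool_rot: [0.322, 0.947, -0.0, -0.0]
ft_force: [1.1, -0.7, -1.9]
grip_width: 0.05
grip_force: 25.0
```

Request:
move_arm(commands=[{"hand":4,"travel":[0,0,0.05],"twist":[0,0,0]},{"hand":4,"travel":[0,0,0],"twist":[0,0,0]}])

```text
time: 37.6
position: [0.6432, 0.1692, 0.0473]
tool_rot: [0.322, 0.947, -0.0, -0.0]
ft_force: [0.3, -0.4, -2.9]
grip_width: 0.0495
grip_force: 25.0
```

Request:
move_arm(commands=[{"hand":4,"travel":[0,0,0.04],"twist":[0,0,0]},{"hand":4,"travel":[0,0,0],"twist":[0,0,0]}])

```text
time: 37.77
position: [0.6432, 0.1692, 0.0472]
tool_rot: [0.322, 0.947, -0.0, 0.0]
ft_force: [-0.7, 0.6, -0.8]
grip_width: 0.0497
grip_force: 25.0
```

Request:
move_arm(commands=[{"hand":4,"travel":[0,0,0.03],"twist":[0,0,0]},{"hand":4,"travel":[0,0,0],"twist":[0,0,0]}])

```text
time: 37.93
position: [0.6432, 0.1692, 0.0472]
tool_rot: [0.322, 0.947, 0.0, 0.0]
ft_force: [-1.3, -0.3, 1.9]
grip_width: 0.0496
grip_force: 25.0
```

```bash
python3 - <<'E'
from jm import *
goto(.645,.1682,.0472,142.5);look('p9',(250,130,390,235));w=pickle.load(open('p9.pkl','rb'))
g=cv2.cvtColor(w['frame'],cv2.COLOR_RGB2GRAY).astype(int)
for u in(312,330): print(u,g[145:195,u])
E
```

```text
t 37.93 p [0.6432 0.1692 0.0472] yaw 142.45 q6 -0.83 F [-1.3 -0.3  1.9] w 0.0496
total [-0.2   0.02  0.  ] rows 1 each [-0.204  0.025  0.   ] | twist [ 0.01  0.01 -0.05] rows 1 each [ 0.01  0.01 -0.05]
312 [173 199 204 200 193 189 181 153 101  61  68  81  86  86  87  87  88  86
  84  68  41  24  24  30  38  62  89 115 124 125 114  96  90  97 116 129
 142 176 208 212 212 212 212 212 211 212 211 211 212 211]
330 [168 184 184 194 193 188 181 150 100  59  65  81  86  84  85  84  85  87
  81  66  40  24  26  28  38  62  92 115 125 124 113  97  88  97 117 126
 131 169 203 209 211 207 194 194 206 210 206 190 180 188]
```

Request:
move_arm(commands=[{"hand":6.5,"travel":[0,0,0],"twist":[0,0,0]},{"hand":7.5,"travel":[0,0,0],"twist":[0,0,0]},{"hand":8.5,"travel":[0,0,0],"twist":[0,0,0]},{"hand":8.7,"travel":[0,0,0],"twist":[0,0,0]},{"hand":8.7,"travel":[0,0,0],"twist":[0,0,0]}])

```text
time: 38.4
position: [0.6433, 0.1692, 0.0465]
tool_rot: [0.322, 0.947, 0.0, 0.0]
ft_force: [-0.1, -0.7, 0.1]
grip_width: 0.0754
grip_force: 0.0
```

Request:
move_arm(commands=[{"hand":8.7,"travel":[0,0,-1],"twist":[0,0,0]},{"hand":8.7,"travel":[0,0,-2.5],"twist":[0,0,0]},{"hand":8.7,"travel":[0,0,-3.5],"twist":[0,0,0]},{"hand":8.7,"travel":[0,0,-3.5],"twist":[0,0,0]},{"hand":8.7,"travel":[0,0,-1.5],"twist":[0,0,0]}])

```text
time: 38.82
position: [0.6461, 0.1696, 0.1726]
tool_rot: [0.322, 0.947, 0.002, 0.004]
ft_force: [0.4, -0.3, 0.6]
grip_width: 0.0866
grip_force: 0.0
```

Request:
move_arm(commands=[{"hand":8.7,"travel":[0,0,0],"twist":[0,0,0]},{"hand":8.7,"travel":[0,0,0],"twist":[0,0,0]},{"hand":8.7,"travel":[0,0,0],"twist":[0,0,0]},{"hand":8.7,"travel":[0,0,0],"twist":[0,0,0]}])

```text
time: 39.15
position: [0.6417, 0.1691, 0.1648]
tool_rot: [0.322, 0.947, -0.001, -0.002]
ft_force: [0.0, 0.9, -0.6]
grip_width: 0.087
grip_force: 0.0
```

```bash
python3 - <<'E'
from look import *
goto(.645,.1682,.16,142.5);look('z1',(240,110,400,230));s=robot.camera('side');c=robot.camera('scene')
a=cv2.resize(cv2.imread('pics/z1.png'),(480,360))
t=[cv2.resize(k['frame'][y-40:y+40,x-53:x+53,::-1],(318,240),interpolation=cv2.INTER_CUBIC) for k,x,y in((s,277,250),(c,347,260))]
o=np.zeros((600,800,3),np.uint8);o[:360,:480]=a;o[360:,:318]=t[0];o[360:,400:718]=t[1];cv2.imwrite('pics/fin.png',o)
E
```

```text
t 39.15 p [0.6417 0.1691 0.1648] yaw 142.44 q6 -0.83 F [ 0.   0.9 -0.6] w 0.087
total [-0.31  0.13  0.48] rows 1 each [-0.312  0.13   0.479] | twist [-0.15 -0.16 -0.06] rows 1 each [-0.15 -0.16 -0.06]
```

View pics/fin.png

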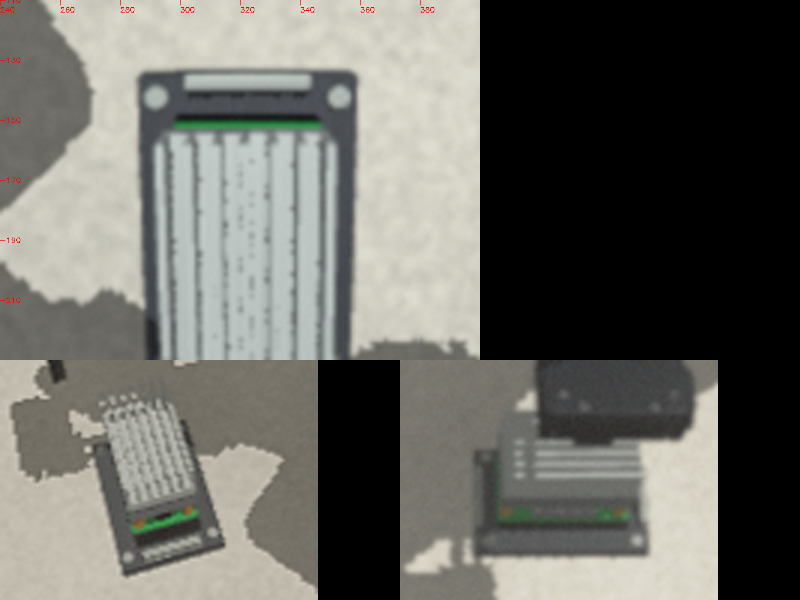

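The last picture shows all four layers stacked and square between the stops, with the sink at columns 290–353 and the jig at 287–358. The gripper is clear, so I hand in.

```bash
python3 -c "
from rig import robot
print(robot.hand_in())"
```

```text
the job is handed in; nothing more can be done
None
```

The power module is built on the jig (tray, board, frame, heat sink), each part set down under light contact, squared up and centred to about 1–1.5 mm by my measurements, and handed in at about 39 s; no verdict came back.

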